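# Roll the pick-up number sign to 274

### The arm

A 6-joint arm with a two-finger parallel gripper is mounted at the origin on the work surface. World frame = base frame: x ahead of the robot, y to its left, z up, the work surface at z = 0. Lengths are in m, angles in rad, forces in N, time in s.
With the tool pointing down it reaches from about 0.35 to 0.725 m from the base axis. Payload 6 kg.
Tool frame: the origin (TCP) lies at the very end of the fingers, on their centre line; the grasp point (between the pads) lies 19 mm behind it; x points along the fingers, z is the direction in which the jaws open and shut, and the axes are right-handed (so a half turn about x gives the same grasp; the last joint's range is limited). The gripper opens to 85 mm and grips with 20 to 120 N. Pads are 22 mm wide; open, the fingers measure 114 mm over their backs; the gripper's body (76 mm by 85 mm) begins 54 mm behind the grasp point. The pads swing forward as they close: fully open they stand 13 mm farther back than shut.
Start: joints at [1.486, 0.04, 0.085, 0, -1.615, -0.334], TCP at [0.244, 0.548, 0.194] pointing down, gripper open.
Joint ranges: [-2.56, 2.56], [-1.29, 2.01], [-1.08, 1.49], [-3.29, 1.98], [-2.81, -0.18], [-2.99, 2.99]. Speed limits (rad/s): [2.57, 2.57, 3.01, 3.14, 3.14, 3.14].

### API

Orientations are given as a rotation vector (axis times angle).
In Python, from plant import ctrl gives the robot as it stands.
- The arm moves only by the tool send_rows, never from a script. Its argument "deltas" is text: rows parted by semicolons, each of 7 numbers parted by spaces: the shift along the tool's x, y, z in m, then the turn, a rotation vector about the tool's x, y, z in rad, then the closure, from -1 (fully open) to 1 (shut), so that 0 is half open. In form: dx dy dz rx ry rz hand; .... A call has 1 to 20 rows; each row is the pose to reach, as a shift and turn from the pose measured when the call began, along the tool's axes at that moment; what a row does not reach only later rows make up. A row lasts 1/8 s, in which the tool goes at most 62.5 mm and 10.7 degrees, less where a joint would pass 70% of its speed; a pose out of reach is approached as far as the arm can. A call with a gripper value outside its range is refused whole. The fingers move at their own pace and stop on an object; "grip_force" is the grip in N (left out, the last holds). Time passes only in rows, so rows that repeat a pose let the fingers close. It gives the time, the measured TCP pose, the force and the opening at its end, in the units of the state.
- ctrl.read_state(): the state, without advancing time (a new reading comes with each control period).
- ctrl.snapshot(name): name is "scene" or "top" or "wrist"; returns the picture (420x560x3 uint8, blue, green, red); there is no depth.
- ctrl.camera_model(name): a dict with "camera_matrix" (3x3 intrinsics, pixels), "origin" and "attitude" of the camera in the world. Camera axes: x right, y down, z forward; pixel columns grow to the right and rows downward; lengths in m; the calibration is good to about 2 mm. A picture is of the moment at which its call begins: read the wrist's pose just before it. camera_model takes no time and is no camera call; for the wrist camera it gives the pose at the moment of the call.
- ctrl.close_job(): hands the job in, once; it reports no verdict.
Trained networks look in the newest picture that a camera, given by its name, has taken for a name from the list of things; names that differ only in an ending like _2 or _b are one class to them, and where a whole thing is asked for, a point or a joint stands for the part that bears it (a point fixed in the world has none). Each returns a list of dicts, best first, with "conf" (0 to 1); they miss things now and then, are a little off and sometimes report something else, mostly with a low value. They report only what shows in the picture. A call takes as long as a camera call. They do not tell look-alikes from the thing itself.
- ctrl.find_in(camera, label): "xyz" ([x, y, z] in m, in the coordinates of the camera as it stood for that picture, good to about 4 mm: the middle of the surface that is visible of it).
- ctrl.pinpoint(camera, label): "xyz" ([x, y, z] in m, in the coordinates of the camera as it stood for that picture, good to about 4 mm: a listed point, or the origin of a listed thing).
The state is a dict: "time_s": time; "joint_pos": joint angles; "joint_velocities": joint speeds; "joint_efforts": joint torques, N m; "position": TCP position; "orientation": TCP orientation; "ft_force": force on the tool from outside, world axes, zero at the start; "ft_torque": the same for the moment, N m; "finger_gap": finger opening in m.
Only numpy, scipy, OpenCV 4.12 (cv2) and the standard library are available. Lean on these libraries where they do the work, as an engineer would, in place of code of your own. Each camera call takes 0.05 s, during which the arm holds its last target.

### The job

Call the next order on the pick-up counter: swing the sign's clear guard fully open, roll the three number drums until 2, 7 and 4 (hundreds, tens, ones, as the customers read them) each stand squarely at the red marks, then shut the guard again. Do not shift or tip the bottle, cup, pitcher and shaker that stand around it.

Things in the scene. Friction and masses are not known exactly. Their poses are not given: they have to be found in the camera images.
- sign: Pick-up number sign: black housing 118 x 134 mm, fixed to the counter; origin: centre of its underside, z up, x from the staff (robot) side to the customer side, y along the row of drums. Drums at y -38, 0 and +38 mm, 8 mm gaps; axle at x 0, 60 mm up; drum tops 96 mm up. Housing walls reach 64 mm, end and spacer discs 90 mm. Numerals face the customers; red marks stand beside each drum.
- hundreds (a joint): Hundreds drum (sign's -y end, left as customers see it): white, radius 36 mm, 30 mm wide, black numerals 0 to 9 round it, 36 deg (22.6 mm) apart. Turns endlessly; friction of 0.5 N at its surface holds it, no clicks, so it may start between digits. Joint in rad: 0 shows 0 at the red marks, +0.6283 per digit up; grows as the drum's top moves to the sign's +x; whole turns make no difference.
- hundreds_line (a point): Reading point of the hundreds drum: mid-width on its surface, between the red marks, 25 deg from the top towards the customers (fixed: x 15.2 mm, z 92.6 mm of the sign).
- hundreds_numeral (a point): The centre of the numeral 2 on the hundreds drum, on its surface; it turns with the drum.
- tens (a joint): Tens drum (the middle one): white, radius 36 mm, 30 mm wide, black numerals 0 to 9 round it, 36 deg (22.6 mm) apart. Turns endlessly; friction of 0.5 N at its surface holds it, no clicks, so it may start between digits. Joint in rad: 0 shows 0 at the red marks, +0.6283 per digit up; grows as the drum's top moves to the sign's +x; whole turns make no difference.
- tens_line (a point): Reading point of the tens drum: mid-width on its surface, between the red marks, 25 deg from the top towards the customers (fixed: x 15.2 mm, z 92.6 mm of the sign).
- tens_numeral (a point): The centre of the numeral 7 on the tens drum, on its surface; it turns with the drum.
- ones (a joint): Ones drum (sign's +y end, right as customers see it): white, radius 36 mm, 30 mm wide, black numerals 0 to 9 round it, 36 deg (22.6 mm) apart. Turns endlessly; friction of 0.5 N at its surface holds it, no clicks, so it may start between digits. Joint in rad: 0 shows 0 at the red marks, +0.6283 per digit up; grows as the drum's top moves to the sign's +x; whole turns make no difference.
- ones_line (a point): Reading point of the ones drum: mid-width on its surface, between the red marks, 25 deg from the top towards the customers (fixed: x 15.2 mm, z 92.6 mm of the sign).
- ones_numeral (a point): The centre of the numeral 4 on the ones drum, on its surface; it turns with the drum.
- guard (a joint): Clear hinged splash guard over the drums, 112 mm (x) by 134 mm, 130 g; shut, its flat top is 106 mm up. Joint in rad: 0 shut, 1.85 open at its stop. Hinged on the customer side: the staff-side edge swings up (bar to 198 mm) and over. Damped; past 1.1 rad it falls open and stays, below 0.7 rad it sinks shut. Swing it by its bar along the bar's arc (about 1 N); a level push alone can jam.
- guard_hinge (a point): Middle of the guard's hinge line, along the sign's y (fixed at x 57.5 mm, z 50 mm of the sign).
- guard_bar (a point): Middle of the guard's red pull bar: 10 mm thick, 72 mm long along the sign's y, on two posts above the guard's staff-side edge, 19 mm clear of its top. Guard shut: 60 mm to the staff side of the sign's origin, 130 mm up. It swings with the guard, 143 mm from the hinge line; fully open it stands at about x 167 mm, z 141 mm of the sign, on the customer side of the guard.
- syrup_mid (a point): Bystander: an amber syrup bottle, 66 mm across and 260 mm tall, loose, upright on the counter near the sign; the point is on its axis half-way up (130 mm above the counter).
- takeaway_mid (a point): Bystander: a lidded paper takeaway cup, 87 mm across the lid and 113 mm tall, loose, upright on the counter near the sign; the point is on its axis half-way up (56 mm above the counter).
- pitcher_mid (a point): Bystander: a steel milk pitcher, 86 mm across, 100 mm tall, with a handle on one side that reaches 70 mm from its axis, loose, upright on the counter near the sign; the point is on its axis half-way up (50 mm above the counter).
- shaker_mid (a point): Bystander: a metal cocoa shaker, 69 mm across and 113 mm tall, loose, upright on the counter near the sign; the point is on its axis half-way up (56 mm above the counter).
Mind the look-alikes: they are no part of the job. What is shaped like the sign but orange is not meant.

How it is judged:
By the outcome, as a careful person would: the job done as asked, in the order asked, and still so for the second after the job is handed in, with the robot touching nothing.
It also fails if it takes over 72 s, if anything falls off the work surface, if the arm or the gripper's body presses on something with over 40 N, if the wrist force passes 120 N, or if a joint passes its speed limit or range.

## Working session

There is one attempt and no reset: what is moved stays moved. The work goes in short steps, Python scripts to look and compute and a tool call to move; the robot and the scene stay as the last step left them, time stands still between calls to the robot, and variables do not carry over. Pictures are saved under pics/ and viewed, and the job is handed in when it is done.

Besides the shell and the picture viewer there is one more tool, called after "Request:" by a JSON object that holds its "method" and its "body". send_rows: Moves the arm, as the interface text tells. Its arguments: {"type":"object","properties":{"deltas":{"type":"string"},"grip_force":{"type":"number"}},"required":["deltas"]}

```bash
ls; mkdir -p pics; python3 - <<'E'
from plant import ctrl
import cv2
print(ctrl.read_state())
for n in ("scene","top","wrist"):
    im=ctrl.snapshot(n); cv2.imwrite(f"pics/{n}0.png",im)
    m=ctrl.camera_model(n); print(n,m)
E
```

```text
pics
{'time_s': 0.0, 'joint_pos': array([ 1.48575368e+00,  4.08192218e-02,  8.37935098e-02, -4.73613779e-04,
       -1.61548702e+00, -3.33705757e-01]), 'joint_velocities': array([ 0.00065218, -0.0005976 , -0.00030082,  0.00033126,  0.00108581,
       -0.00074561]), 'joint_efforts': array([-1.07584336e-03, -3.68215764e+01,  3.47418308e+01,  6.93250939e+00,
       -5.43081667e-03,  2.05411922e-06]), 'position': array([0.24373233, 0.54783275, 0.19346325]), 'orientation': array([ 1.50903085,  0.98001486, -1.5116013 ]), 'ft_force': array([-0.22018844,  0.73517328, -0.69478188]), 'ft_torque': array([-0.00122066,  0.03154091, -0.00266103]), 'finger_gap': 0.08531146214959859}
scene {'camera_matrix': array([[387.9979534 ,   0.        , 281.45188014],
       [  0.        , 387.9979534 , 206.78951125],
       [  0.        ,   0.        ,   1.        ]]), 'origin': array([ 1.04676924, -0.1429492 ,  0.64363627]), 'attitude': array([-1.98596785, -1.39305035,  0.56294231])}
top {'camera_matrix': array([[385.9422776 ,   0.        , 283.99344265],
       [  0.        , 385.9422776 , 211.3686514 ],
       [  0.        ,   0.        ,   1.        ]]), 'origin': array([0.43971984, 0.01626438, 0.95114604]), 'attitude': array([-2.1381945 ,  2.14401626, -0.15135434])}
wrist {'camera_matrix': array([[296.6066073 ,   0.        , 280.11590806],
       [  0.        , 296.6066073 , 209.68127894],
       [  0.        ,   0.        ,   1.        ]]), 'origin': array([0.31384906, 0.51686289, 0.37225548]), 'attitude': array([ 1.60803563, -2.47463077, -0.37601926])}
```

View pics/scene0.png

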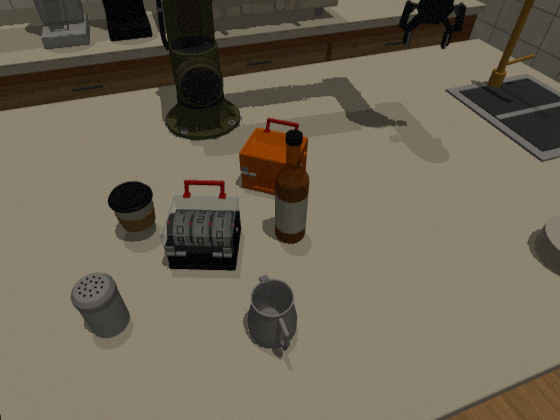

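View pics/top0.png

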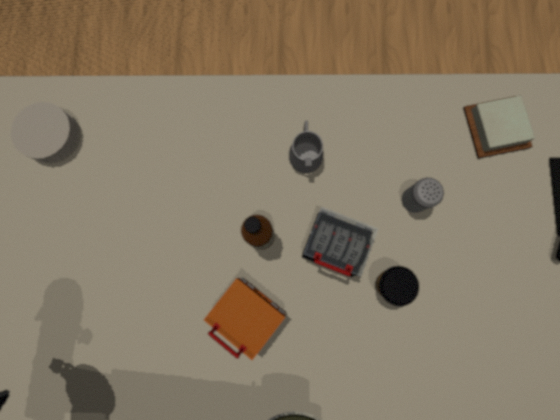

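View pics/wrist0.png

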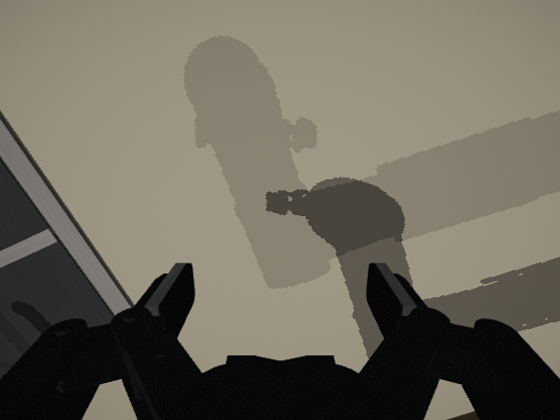

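```bash
cat > h.py <<'E'
from plant import ctrl
import cv2, numpy as np
from scipy.spatial.transform import Rotation as R
def w(cam,p):
    m=ctrl.camera_model(cam); return R.from_rotvec(m["attitude"]).as_matrix()@np.array(p)+m["origin"]
def px(cam,P):
    m=ctrl.camera_model(cam); P=np.atleast_2d(P); 
    return cv2.projectPoints(((P-m["origin"])@R.from_rotvec(m["attitude"]).as_matrix()).reshape(-1,1,3),np.zeros(3),np.zeros(3),m["camera_matrix"],None)[0][:,0]
E
python3 - <<'E'
from h import *
for cam in ("top","scene"):
    for l in "sign guard_hinge guard_bar hundreds_line tens_line ones_line syrup_mid takeaway_mid pitcher_mid shaker_mid hundreds_numeral tens_numeral ones_numeral".split():
        for d in ctrl.pinpoint(cam,l)[:3]:
            P=w(cam,d["xyz"]); print(cam,l,round(d["conf"],2),P.round(4),px(cam,P).round(0)[0])
print(ctrl.read_state()["time_s"])
E
```

```text
top sign 0.9 [ 0.3301  0.1105 -0.0008] [248. 315.]
top sign 0.79 [ 0.5012 -0.1008  0.0017] [334. 244.]
top sign 0.57 [ 0.5333 -0.0732  0.0941] [327. 226.]
top guard_hinge 0.79 [0.3778 0.0755 0.0488] [261. 296.]
top guard_bar 0.81 [0.2874 0.1448 0.1323] [224. 345.]
top guard_bar 0.61 [ 0.4423 -0.0768  0.1302] [331. 268.]
top hundreds_line 0.89 [ 0.4991 -0.1402  0.0954] [357. 242.]
top hundreds_line 0.6 [0.3245 0.0744 0.0927] [260. 323.]
top tens_line 0.84 [ 0.5128 -0.1056  0.0876] [341. 236.]
top tens_line 0.65 [0.3461 0.1002 0.0971] [248. 313.]
top ones_line 0.7 [ 0.5312 -0.0731  0.0936] [327. 227.]
top ones_line 0.63 [0.3698 0.1284 0.0918] [235. 302.]
top syrup_mid 0.81 [0.5174 0.0812 0.1304] [256. 232.]
top takeaway_mid 0.71 [ 0.405  -0.2211  0.0524] [391. 284.]
top pitcher_mid 0.79 [ 0.7178 -0.0254  0.0459] [304. 153.]
top shaker_mid 0.97 [ 0.6076 -0.3013  0.053 ] [421. 197.]
scene sign 0.76 [ 0.3397  0.1112 -0.0029] [275. 180.]
scene sign 0.55 [ 0.507  -0.1005  0.0038] [207. 248.]
scene guard_hinge 0.9 [ 0.5548 -0.1223  0.0502] [198. 254.]
scene guard_hinge 0.86 [0.3815 0.0738 0.
[... 229 characters left out ...]
.1412  0.0937] [180. 221.]
scene tens_line 0.95 [ 0.5158 -0.104   0.0908] [201. 223.]
scene tens_line 0.81 [0.3466 0.1021 0.091 ] [272. 152.]
scene ones_line 0.77 [ 0.5278 -0.0722  0.0934] [218. 222.]
scene ones_line 0.63 [0.3722 0.1282 0.0913] [287. 156.]
scene ones_line 0.36 [ 0.6107 -0.3021  0.0545] [100. 304.]
scene syrup_mid 0.79 [0.5232 0.0812 0.1298] [292. 189.]
scene takeaway_mid 0.78 [ 0.4091 -0.221   0.0577] [137. 212.]
scene pitcher_mid 0.75 [ 0.7177 -0.0311  0.0481] [271. 311.]
scene shaker_mid 0.94 [ 0.6102 -0.302   0.0553] [100. 304.]
scene hundreds_numeral 0.67 [ 0.4423 -0.0731  0.1331] [206. 179.]
scene hundreds_numeral 0.56 [ 5.065e-01 -1.010e-01 -2.000e-04] [207. 249.]
1.45
```

Candidates for the sign: the black housing at scene (205,235) / top (340,243), and the orange look-alike at scene (275,160) / top (246,318). I choose the black one with the white drums. Next is a close crop to check that choice, and a fit of its pose.

```bash
cat >> h.py <<'E'
E
python3 - <<'E'
from h import *
from scipy.optimize import least_squares
im=cv2.imread("pics/scene0.png"); cv2.imwrite("pics/crop1.png",cv2.resize(im[165:280,140:300],None,fx=5,fy=5,interpolation=cv2.INTER_CUBIC))
L={"guard_hinge":(57.5,0,50),"guard_bar":(-60,0,130),"hundreds_line":(15.2,-38,92.6),"tens_line":(15.2,0,92.6),"ones_line":(15.2,38,92.6),"sign":(0,0,0)}
ob=[("sign",.5012,-.1008),("guard_bar",.4423,-.0768),("hundreds_line",.4991,-.1402),("tens_line",.5128,-.1056),("ones_line",.5312,-.0731),("sign",.507,-.1005),("guard_hinge",.5548,-.1223),("guard_bar",.4417,-.0768),("hundreds_line",.5011,-.1412),("tens_line",.5158,-.104),("ones_line",.5278,-.0722)]
def f(p):
    c,s=np.cos(p[2]),np.sin(p[2]);r=[]
    for n,x,y in ob:
        a=np.array(L[n])/1e3; r+= [p[0]+c*a[0]-s*a[1]-x,p[1]+s*a[0]+c*a[1]-y]
    return r
s=least_squares(f,[.5,-.1,-.4]);print(s.x,np.degrees(s.x[2]),np.abs(s.fun).max())
Rt=R.from_rotvec(ctrl.read_state()["orientation"]).as_matrix();print(Rt.round(3))
m=ctrl.camera_model("wrist"); print("cam off in tool",Rt.T@(m["origin"]-ctrl.read_state()["position"])); print((Rt.T@R.from_rotvec(m["attitude"]).as_matrix()).round(3))
E
```

```text
[ 0.50075169 -0.10023235 -0.3912345 ] -22.416085439619085 0.006248309063809354
[[-0.     0.914 -0.407]
 [-0.    -0.407 -0.914]
 [-1.     0.     0.   ]]
cam off in tool [-1.78563839e-01  7.66298211e-02  1.21262641e-04]
[[-0.001 -0.299  0.954]
 [ 0.001 -0.954 -0.299]
 [ 1.     0.001  0.001]]
```

View pics/crop1.png

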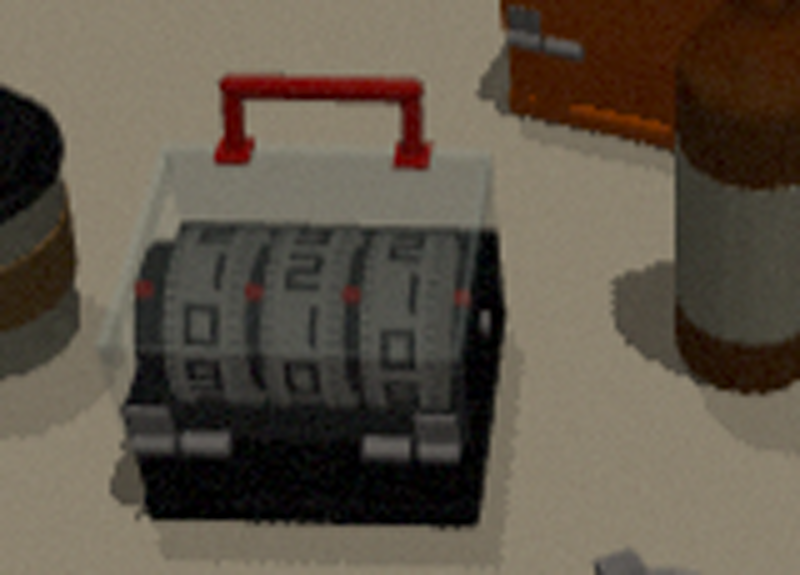

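The crop confirms the black housing with white drums. The red bar is at crop (320,88) and the red marks are along y≈290. The drums read about 0.5, 1.6 and 1.0. Next I write a helper that computes rows.

```bash
cat >> h.py <<'E'
S=[0.5008,-0.1002,-0.391]
def Rs(): return R.from_euler("z",S[2]).as_matrix()
def s2w(p): return Rs()@np.array(p)/1000+np.array([S[0],S[1],0])
def w2s(p): return (Rs().T@(np.array(p)-np.array([S[0],S[1],0])))*1000
# tool orientations in the sign frame, columns = tool axes
BAR=np.array([[0,0,1],[0,-1,0],[-1,0,0]]).T.astype(float).T
def ori(kind,tilt=0):
    x=np.array([0,0,-1.]); y=np.array([0,-1.,0]) if kind=="bar" else np.array([1.,0,0])
    M=np.column_stack([x,y,np.cross(x,y)])
    return R.from_euler("y",tilt).as_matrix()@M   # tilt>0 : tool top leans to sign +x
def row(p_sign_mm,kind,tilt=0):
    st=ctrl.read_state(); R0=R.from_rotvec(st["orientation"]).as_matrix()
    d=R0.T@(s2w(p_sign_mm)-st["position"]); Rt=Rs()@ori(kind,tilt)
    r=R.from_matrix(R0.T@Rt).as_rotvec()
    return np.r_[d,r]
def show(rows,g):
    print("; ".join(" ".join(f"{v:.4f}".rstrip("0") for v in r)+f" {g}" for r in rows))
def stat():
    st=ctrl.read_state(); print("t",st["time_s"],"sign mm",w2s(st["position"]).round(1),"F",(Rs().T@st["ft_force"]).round(2),"gap",round(st["finger_gap"],4),"q",st["joint_pos"].round(2))
E
python3 - <<'E'
from h import *
stat(); print(ori("bar")); show([row([-60,0,280],"bar")],0); print(w2s([.5174,.0812,0]))
E
```

```text
t 1.45 sign mm [-484.6  501.5  194.4] F [0.51 0.07 0.51] gap 0.0854 q [ 1.49  0.04  0.08 -0.   -1.62 -0.33]
[[ 0.  0. -1.]
 [ 0. -1.  0.]
 [-1.  0.  0.]]
-0.0855 0.4383 0.4895 1.543 0.0001 -0.0001 0
[-53.78675091 174.03593143   0.        ]
```

Request:
{"method": "send_rows", "body": {"deltas": "-0.085 0.03 0.03 0.1 0 0 0; -0.0855 0.21 0.25 0.7 0 0 0; -0.0855 0.3 0.35 1.1 0 0 0; -0.0855 0.438 0.49 1.543 0 0 0; -0.0855 0.438 0.49 1.543 0 0 0; -0.0855 0.438 0.49 1.543 0 0 0; -0.0855 0.438 0.49 1.543 0 0 0; -0.0855 0.438 0.49 1.543 0 0 0; -0.0855 0.438 0.49 1.543 0 0 0; -0.0855 0.438 0.49 1.543 0 0 0; -0.0855 0.438 0.49 1.543 0 0 0; -0.0855 0.438 0.49 1.543 0 0 0; -0.0855 0.438 0.49 1.543 0 0 0; -0.0855 0.438 0.49 1.543 0 0 0", "grip_force": 20}}

```text
time_s: 3.2
position: [0.4448, -0.0765, 0.2802]
orientation: [-2.008, 0.395, 2.008]
ft_force: [0.7, 0.6, 0.4]
finger_gap: 0.043
```

```bash
python3 - <<'E'
from h import *
stat(); im=ctrl.snapshot("wrist"); cv2.imwrite("pics/w1.png",im)
for l in "guard_bar guard_hinge hundreds_line tens_line ones_line sign".split():
    for d in ctrl.pinpoint("wrist",l)[:2]:
        P=w("wrist",d["xyz"]); print(l,round(d["conf"],2),P.round(4),w2s(P).round(1))
E
```

```text
t 3.2 sign mm [-60.8   0.6 280.2] F [0.4  0.8  0.45] gap 0.043 q [ 0.28 -0.33 -0.09 -0.   -1.81 -0.67]
guard_bar 0.88 [0.29   0.1425 0.1325] [-287.4  144.   132.5]
guard_bar 0.59 [ 0.4458 -0.0795  0.1307] [-58.7  -1.8 130.7]
guard_hinge 0.91 [0.3788 0.0702 0.052 ] [-177.7  111.1   52. ]
hundreds_line 0.82 [0.3248 0.0745 0.0902] [-229.3   94.4   90.2]
hundreds_line 0.8 [ 0.4994 -0.1442  0.0919] [ 15.5 -41.2  91.9]
tens_line 0.97 [ 0.5203 -0.106   0.0955] [20.2  2.  95.5]
tens_line 0.79 [0.3481 0.1031 0.0895] [-218.6  129.8   89.5]
ones_line 0.95 [0.3697 0.128  0.09  ] [-208.2  161.    90. ]
ones_line 0.93 [ 0.5315 -0.0696  0.0887] [16.7 40.  88.7]
sign 0.69 [ 0.334   0.1098 -0.0045] [-234.2  130.5   -4.5]
sign 0.68 [ 0.502  -0.1024 -0.0011] [ 1.9 -1.6 -1.1]
```

View pics/w1.png

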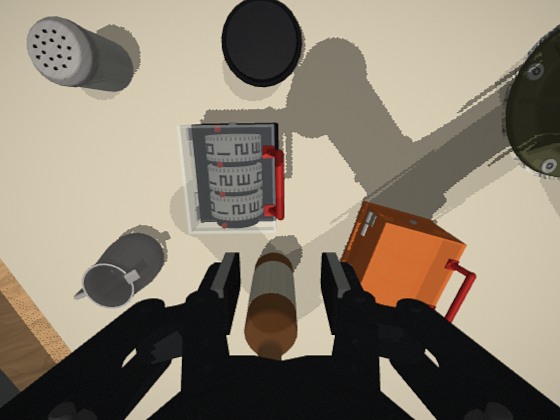

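The pose agrees within about 2 mm. In w1, the bar is at (277,185) and the gripper is above it. Next I descend and grip.

```bash
python3 - <<'E'
from h import *
show([row([-60,0,160],"bar"),row([-60,0,116],"bar")],0)
E
```

```text
0.1201 0.0001 -0.0005 0.0012 -0.0003 0.0002 0; 0.1641 0.0001 -0.0005 0.0012 -0.0003 0.0002 0
```

Request:
{"method": "send_rows", "body": {"deltas": "0.06 0 -0.0005 0 0 0 0; 0.12 0 -0.0005 0 0 0 0; 0.15 0 -0.0005 0 0 0 0; 0.164 0 -0.0005 0 0 0 0; 0.164 0 -0.0005 0 0 0 0.3; 0.164 0 -0.0005 0 0 0 0.9; 0.164 0 -0.0005 0 0 0 0.9; 0.164 0 -0.0005 0 0 0 0.9", "grip_force": 20}}

```text
time_s: 4.55
position: [0.4457, -0.0772, 0.1168]
orientation: [-2.009, 0.396, 2.006]
ft_force: [-0.4, 0.3, -0.9]
finger_gap: 0.0042
```

```bash
python3 - <<'E'
from h import *
stat(); cv2.imwrite("pics/w2.png",ctrl.snapshot("wrist"));cv2.imwrite("pics/s2.png",ctrl.snapshot("scene"))
E
```

```text
t 4.55 sign mm [-59.7   0.3 116.8] F [-0.48  0.12 -0.86] gap 0.0042 q [ 0.28 -0.37 -0.42  0.   -1.52 -0.67]
```

View pics/w2.png

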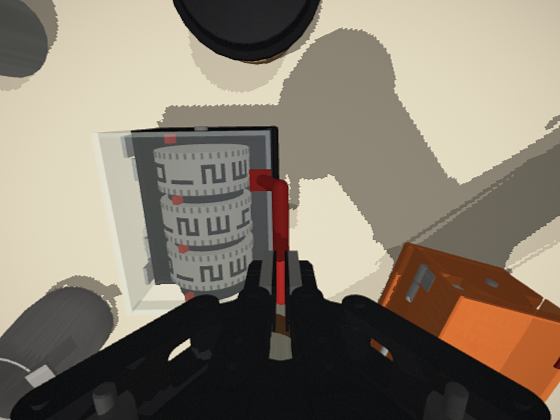

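View pics/s2.png

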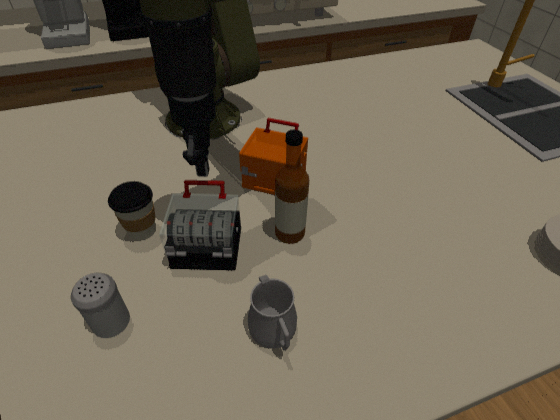

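```bash
python3 - <<'E'
from h import *
P=ctrl.read_state()["position"]
for c in ("scene","wrist","top"):
  print(c,px(c,np.array([P,s2w([-60,0,130]),s2w([-60,36,130]),s2w([-60,-36,130])])).round(0).tolist())
stat()
cv2.imwrite("pics/t2.png",cv2.resize(ctrl.snapshot("top")[180:320,260:460],None,fx=4,fy=4)); 
im=cv2.imread("pics/s2.png"); cv2.imwrite("pics/s2c.png",cv2.resize(im[100:280,130:300],None,fx=4,fy=4))
E
```

```text
scene [[205.0, 187.0], [204.0, 182.0], [222.0, 183.0], [186.0, 181.0]]
wrist [[281.0, 240.0], [281.0, 249.0], [281.0, 300.0], [281.0, 191.0]]
top [[331.0, 266.0], [331.0, 266.0], [315.0, 260.0], [347.0, 273.0]]
t 4.65 sign mm [-59.9   0.2 116.5] F [-0.52 -0.01  0.4 ] gap 0.0047 q [ 0.28 -0.37 -0.42  0.   -1.52 -0.67]
```

View pics/t2.png

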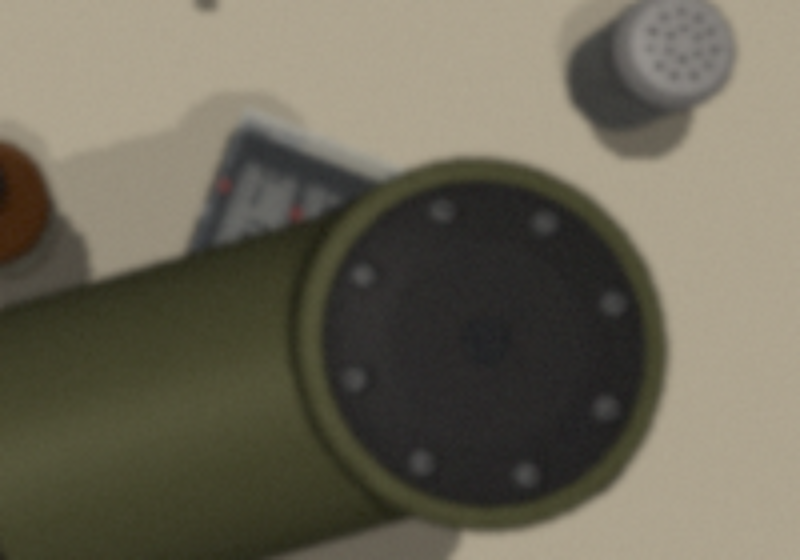

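View pics/s2c.png

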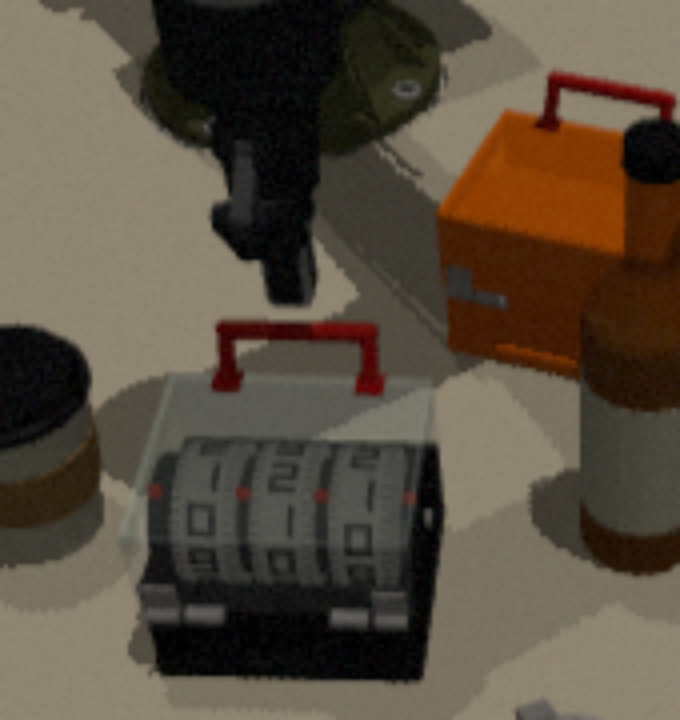

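```bash
python3 - <<'E'
from h import *
st=ctrl.read_state();P=st["position"]
ks=[0,10,20,30,40]
for c in ("scene","wrist"):
  print(c,px(c,np.array([P+[0,0,k/1000] for k in ks])).round(1).tolist())
im=ctrl.snapshot("wrist"); cv2.imwrite("pics/w2c.png",cv2.resize(im[180:380,200:360],None,fx=4,fy=4,interpolation=cv2.INTER_CUBIC)[:, :]) if 0 else cv2.imwrite("pics/w2c.png",cv2.resize(im[190:340,200:360],None,fx=4,fy=4,interpolation=cv2.INTER_CUBIC))
m=ctrl.camera_model("wrist");Rt=R.from_rotvec(st["orientation"]).as_matrix();print(Rt.T@(m["origin"]-P)); stat()
E
```

```text
scene [[205.0, 187.1], [204.4, 183.4], [203.8, 179.6], [203.2, 175.8], [202.5, 171.8]]
wrist [[280.6, 240.0], [280.6, 246.4], [280.6, 253.5], [280.6, 261.4], [280.7, 270.3]]
[-0.17845658  0.07632365 -0.0004168 ]
t 4.75 sign mm [-5.990e+01  1.000e-01  1.163e+02] F [-0.08 -0.05 -0.43] gap 0.0042 q [ 0.28 -0.37 -0.42  0.   -1.52 -0.67]
```

View pics/w2c.png

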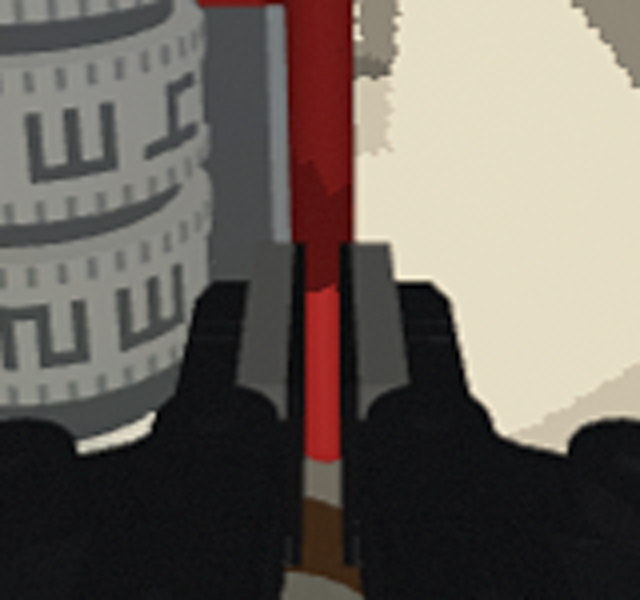

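Both cameras show the shut fingertips about 30 mm above the reported TCP: scene row 176 against a predicted 187. The fingers closed above the bar. I'll reopen them, lower in small steps and watch the force.

Request:
{"method": "send_rows", "body": {"deltas": "0 0 0 0 0 0 0.2; 0 0 0 0 0 0 0.2; 0.006 0 0 0 0 0 0.2; 0.012 0 0 0 0 0 0.2; 0.012 0 0 0 0 0 0.2"}}

```text
time_s: 5.38
position: [0.445, -0.0773, 0.1034]
orientation: [-2.007, 0.397, 2.009]
ft_force: [-0.4, 0.4, -0.2]
finger_gap: 0.0344
```

```bash
python3 - <<'E'
from h import *
stat()
im=ctrl.snapshot("scene"); cv2.imwrite("pics/s3c.png",cv2.resize(im[120:260,140:280],None,fx=4,fy=4))
im=ctrl.snapshot("wrist"); cv2.imwrite("pics/w3.png",im)
E
```

```text
t 5.375 sign mm [-6.030e+01 -1.000e-01  1.034e+02] F [-0.47  0.19 -0.15] gap 0.0344 q [ 0.28 -0.37 -0.44 -0.   -1.5  -0.67]
```

View pics/s3c.png

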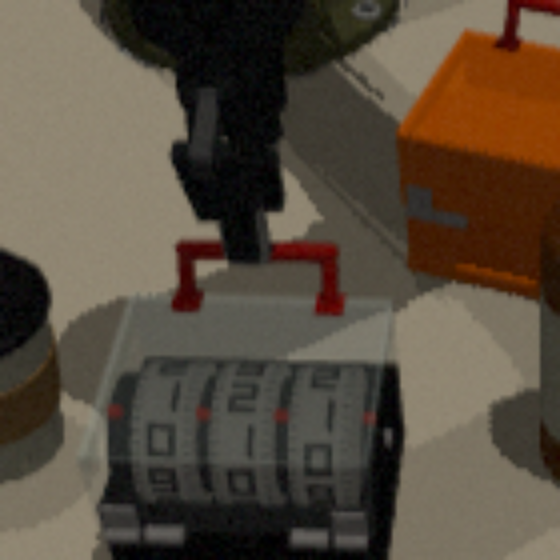

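View pics/w3.png

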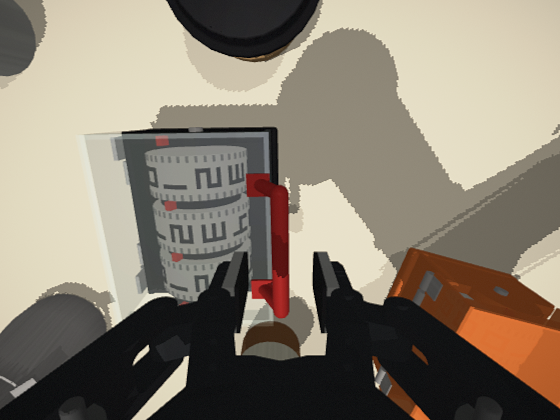

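```bash
python3 - <<'E'
from h import *
for x in (-43,-30):
  print(x,[(z,px("scene",s2w([x,0,z]))[0].round(1).tolist()) for z in (110,120,130,140)])
for x in (-77,-43):   # pad tip corner toward the camera, tool +y = sign -y
  print(x,[(z,px("wrist",s2w([x,-11,z]))[0].round(1).tolist()) for z in (100,110,120,130,140)])
E
```

```text
-43 [(110, [203.9, 195.1]), (120, [203.2, 191.4]), (130, [202.6, 187.7]), (140, [201.9, 183.8])]
-30 [(110, [202.7, 199.5]), (120, [202.0, 195.9]), (130, [201.4, 192.1]), (140, [200.7, 188.3])]
-77 [(100, [306.7, 222.0]), (110, [308.1, 227.4]), (120, [309.6, 233.4]), (130, [311.3, 240.1]), (140, [313.2, 247.7])]
-43 [(100, [254.7, 221.9]), (110, [253.3, 227.3]), (120, [251.9, 233.3]), (130, [250.3, 240.0]), (140, [248.4, 247.5])]
```

Request:
{"method": "send_rows", "body": {"deltas": "0.008 0 0 0 0 0 0.2; 0.016 0 0 0 0 0 0.2; 0.019 0 0 0 0 0 0.4; 0.019 0 0 0 0 0 1; 0.019 0 0 0 0 0 1; 0.019 0 0 0 0 0 1; 0.019 0 0 0 0 0 1"}}

```text
time_s: 6.35
position: [0.4455, -0.0775, 0.0851]
orientation: [-2.008, 0.397, 2.007]
ft_force: [2.1, -2.5, -3.5]
finger_gap: 0.0087
```

```bash
python3 - <<'E'
from h import *
stat()
im=ctrl.snapshot("scene"); cv2.imwrite("pics/s4c.png",cv2.resize(im[120:260,140:280],None,fx=4,fy=4))
im=ctrl.snapshot("wrist"); cv2.imwrite("pics/w4.png",im[100:400,100:460])
E
```

```text
t 6.35 sign mm [-59.8  -0.1  85.1] F [ 2.88 -1.51 -3.54] gap 0.0087 q [ 0.28 -0.36 -0.47  0.   -1.46 -0.67]
```

View pics/s4c.png

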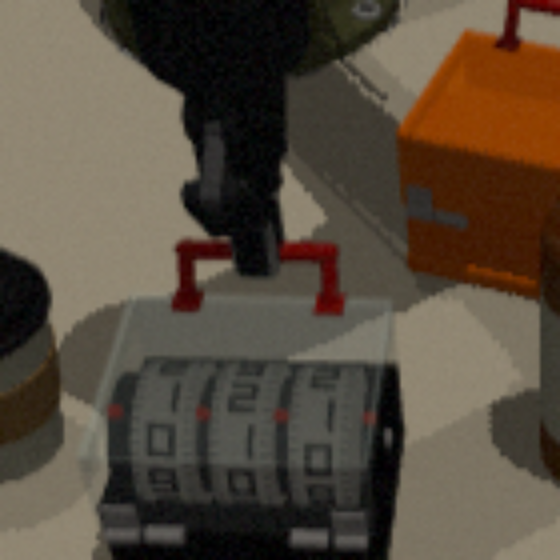

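View pics/w4.png

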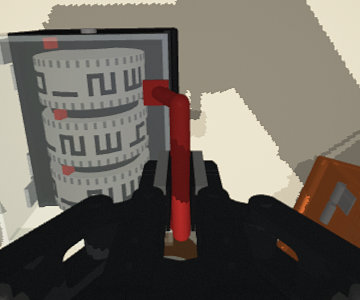

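Gap is 8.7 mm, so the bar is held. Next I compute the arc rows.

```bash
cat >> h.py <<'E'
def bar(phi):
    a=np.arctan2(80,-117.5)-phi; L=np.hypot(117.5,80)
    return np.array([57.5+L*np.cos(a),0,50+L*np.sin(a)])
def barrow(phi,off=45,k=0.35,t0=0):
    tau=t0+k*phi
    return row(bar(phi)+off*np.array([-np.sin(tau),0,-np.cos(tau)]),"bar",tau)
E
python3 - <<'E'
from h import *
rs=[barrow(0.06*i) for i in range(1,21)]
rs=[r for r in rs]
print("; ".join(f"{r[0]:.3f} 0 {r[2]:.3f} 0 {r[4]:.2f} 0 1" for r in rs)); print(rs[0],rs[-1],bar(1.2))
E
```

```text
-0.007 0 -0.004 0 -0.02 0 1; -0.013 0 -0.008 0 -0.04 0 1; -0.020 0 -0.013 0 -0.06 0 1; -0.026 0 -0.018 0 -0.08 0 1; -0.031 0 -0.024 0 -0.11 0 1; -0.036 0 -0.030 0 -0.13 0 1; -0.041 0 -0.036 0 -0.15 0 1; -0.046 0 -0.042 0 -0.17 0 1; -0.050 0 -0.049 0 -0.19 0 1; -0.053 0 -0.056 0 -0.21 0 1; -0.056 0 -0.063 0 -0.23 0 1; -0.059 0 -0.071 0 -0.25 0 1; -0.061 0 -0.078 0 -0.27 0 1; -0.063 0 -0.085 0 -0.29 0 1; -0.064 0 -0.093 0 -0.32 0 1; -0.064 0 -0.101 0 -0.34 0 1; -0.065 0 -0.108 0 -0.36 0 1; -0.064 0 -0.116 0 -0.38 0 1; -0.064 0 -0.123 0 -0.40 0 1; -0.062 0 -0.131 0 -0.42 0 1
[-6.79637717e-03 -5.85627901e-05 -3.84341928e-03  1.08881218e-03
 -2.16234178e-02 -1.71652243e-04] [-6.22196091e-02  8.89191928e-05 -1.30951159e-01  1.04083431e-03
 -4.20623377e-01 -3.86865791e-04] [ 89.48609073   0.         188.50321296]
```

Request:
{"method": "send_rows", "body": {"deltas": "-0.007 0 -0.004 0 -0.02 0 1; -0.013 0 -0.008 0 -0.04 0 1; -0.020 0 -0.013 0 -0.06 0 1; -0.026 0 -0.018 0 -0.08 0 1; -0.031 0 -0.024 0 -0.11 0 1; -0.036 0 -0.030 0 -0.13 0 1; -0.041 0 -0.036 0 -0.15 0 1; -0.046 0 -0.042 0 -0.17 0 1"}}

```text
time_s: 7.45
position: [0.4842, -0.0927, 0.1316]
orientation: [-1.817, 0.357, 2.158]
ft_force: [-0.0, 1.7, -2.3]
finger_gap: 0.0087
```

```bash
python3 - <<'E'
from h import *
stat()
im=ctrl.snapshot("scene"); cv2.imwrite("pics/s5c.png",cv2.resize(im[60:260,100:300],None,fx=3,fy=3))
rs=[barrow(0.48+0.06*i) for i in range(1,16)]
print("; ".join(f"{r[0]:.3f} 0 {r[2]:.3f} 0 {r[4]:.2f} 0 1" for r in rs)); print(rs[0],rs[-1])
E
```

```text
t 7.45 sign mm [-18.2   0.6 131.6] F [-0.67  1.52 -2.27] gap 0.0087 q [ 0.15 -0.07 -0.12 -0.09 -1.67 -0.54]
-0.004 0 -0.006 0 -0.02 0 1; -0.009 0 -0.013 0 -0.04 0 1; -0.013 0 -0.019 0 -0.06 0 1; -0.017 0 -0.026 0 -0.08 0 1; -0.020 0 -0.033 0 -0.10 0 1; -0.023 0 -0.040 0 -0.12 0 1; -0.026 0 -0.047 0 -0.14 0 1; -0.027 0 -0.055 0 -0.16 0 1; -0.029 0 -0.062 0 -0.19 0 1; -0.030 0 -0.070 0 -0.21 0 1; -0.030 0 -0.077 0 -0.23 0 1; -0.030 0 -0.085 0 -0.25 0 1; -0.030 0 -0.092 0 -0.27 0 1; -0.029 0 -0.100 0 -0.29 0 1; -0.028 0 -0.107 0 -0.31 0 1
[-0.00407784  0.00062703 -0.00637334  0.00174019 -0.01736639  0.00031443] [-2.75214801e-02  7.94691378e-04 -1.07322563e-01  1.77461477e-03
 -3.11366310e-01  5.63810735e-05]
```

View pics/s5c.png

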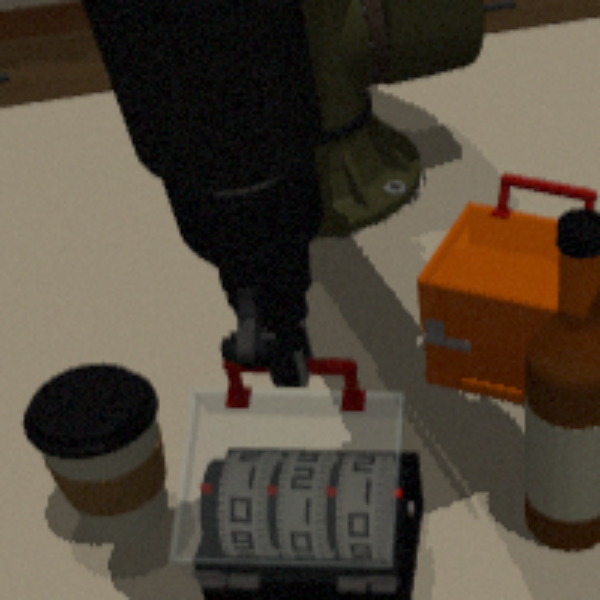

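The guard is lifting with the bar still held. I'll continue along the arc.

Request:
{"method": "send_rows", "body": {"deltas": "-0.004 0 -0.006 0 -0.02 0 1; -0.009 0 -0.013 0 -0.04 0 1; -0.013 0 -0.019 0 -0.06 0 1; -0.017 0 -0.026 0 -0.08 0 1; -0.020 0 -0.033 0 -0.10 0 1; -0.023 0 -0.040 0 -0.12 0 1; -0.026 0 -0.047 0 -0.14 0 1; -0.027 0 -0.055 0 -0.16 0 1; -0.029 0 -0.062 0 -0.19 0 1; -0.030 0 -0.070 0 -0.21 0 1; -0.030 0 -0.077 0 -0.23 0 1; -0.030 0 -0.085 0 -0.25 0 1; -0.030 0 -0.092 0 -0.27 0 1; -0.029 0 -0.100 0 -0.29 0 1; -0.028 0 -0.107 0 -0.31 0 1"}}

```text
time_s: 9.38
position: [0.5874, -0.1336, 0.1418]
orientation: [-1.449, 0.282, 2.39]
ft_force: [2.1, 3.5, 0.8]
finger_gap: 0.0089
```

```bash
python3 - <<'E'
from h import *
stat()
im=ctrl.snapshot("scene"); cv2.imwrite("pics/s6c.png",cv2.resize(im[60:260,100:300],None,fx=3,fy=3))
E
```

```text
t 9.375 sign mm [ 92.8   2.1 141.8] F [0.58 4.05 0.82] gap 0.0089 q [-0.01  0.53  0.56 -0.2  -2.05 -0.43]
```

View pics/s6c.png

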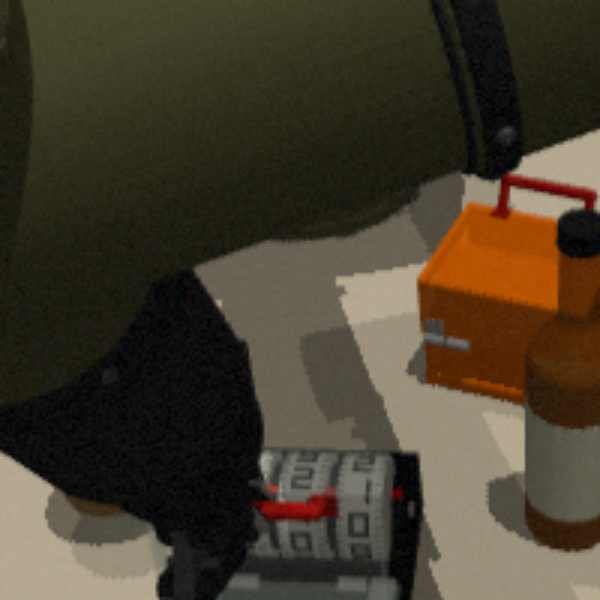

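Request:
{"method": "send_rows", "body": {"deltas": "0.001 0 -0.008 0 -0.02 0 1; 0.003 0 -0.016 0 -0.04 0 1; 0.006 0 -0.024 0 -0.06 0 1; 0.006 0 -0.024 0 -0.06 0 0.6; 0.004 0 -0.024 0 -0.06 0 0.6; -0.02 0 -0.022 0 -0.06 0 0.5; -0.07 0 -0.018 0 -0.06 0 0.3; -0.11 0 0 0 0 0 0.3; -0.13 0 0.02 0 0.1 0 0.3; -0.13 0 0.02 0 0.2 0 0.3"}}

```text
time_s: 10.68
position: [0.6277, -0.1508, 0.2691]
orientation: [-1.699, 0.331, 2.24]
ft_force: [-0.2, 0.7, 0.8]
finger_gap: 0.0294
```

```bash
python3 - <<'E'
from h import *
stat()
cv2.imwrite("pics/w7.png",ctrl.snapshot("wrist"))
im=ctrl.snapshot("scene"); cv2.imwrite("pics/s7c.png",im)
for d in ctrl.pinpoint("scene","guard_bar")+ctrl.pinpoint("wrist","guard_bar"): pass
for c in ("scene","wrist"):
  for d in ctrl.pinpoint(c,"guard_bar"): print(c,d["conf"],w2s(w(c,d["xyz"])))
E
```

```text
t 10.675 sign mm [136.6   1.6 269.1] F [-0.41  0.54  0.76] gap 0.0294 q [ 0.01  0.48  0.77 -0.12 -2.1  -0.44]
scene 0.96 [-287.40514373  147.26187203  129.98607007]
scene 0.57 [163.2599715    4.77969247 142.95689983]
scene 0.2 [-36.49888283  42.2768458   66.40460652]
wrist 0.71 [163.8708571    2.13062    137.14872991]
wrist 0.61 [-289.726654    144.2694511   131.55939916]
```

View pics/s7c.png

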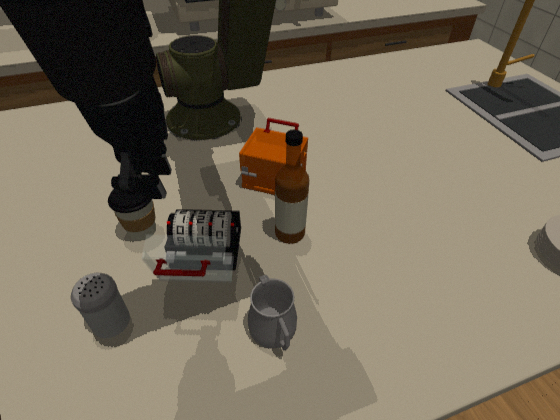

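View pics/w7.png

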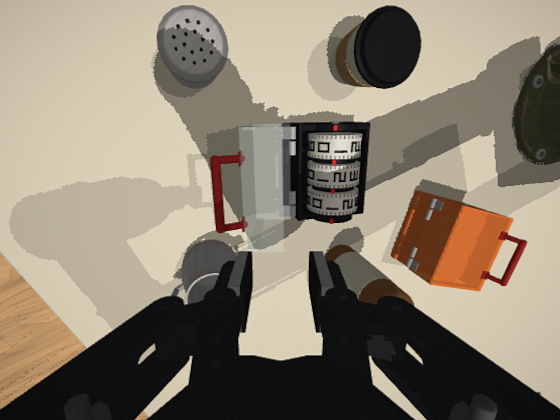

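The guard is fully open: both cameras put the bar at sign ≈(163,3,140), as expected for 1.85 rad. Next I turn the tool so the wrist camera is on the customer side above the drums.

```bash
python3 - <<'E'
from h import *
show([row([-5,0,160],"drum")],1)
E
```

```text
0.1402 0.0019 0.106 -1.5565 0.2217 0.2242 1
```

Request:
{"method": "send_rows", "body": {"deltas": "0.01 0 0.03 -0.2 0.03 0.03 1; 0.03 0 0.06 -0.5 0.06 0.06 1; 0.06 0.001 0.09 -0.9 0.12 0.12 1; 0.1 0.002 0.106 -1.2 0.17 0.17 1; 0.14 0.002 0.106 -1.556 0.222 0.224 1; 0.14 0.002 0.106 -1.556 0.222 0.224 1; 0.14 0.002 0.106 -1.556 0.222 0.224 1; 0.14 0.002 0.106 -1.556 0.222 0.224 1; 0.14 0.002 0.106 -1.556 0.222 0.224 1; 0.14 0.002 0.106 -1.556 0.222 0.224 1; 0.14 0.002 0.106 -1.556 0.222 0.224 1"}}

```text
time_s: 12.35
position: [0.4964, -0.0984, 0.1598]
orientation: [1.492, 0.997, -1.494]
ft_force: [-0.3, 0.1, -0.2]
finger_gap: 0.0002
```

```bash
python3 - <<'E'
from h import *
stat()
im=ctrl.snapshot("wrist"); cv2.imwrite("pics/w8.png",im)
for n,y in (("hundreds",-38),("tens",0),("ones",38)):
    for l in ("_line","_numeral"):
        for d in ctrl.pinpoint("wrist",n+l)[:2]: print(n+l,round(d["conf"],2),w2s(w("wrist",d["xyz"])).round(1))
    print(px("wrist",s2w([15.2,y,92.6])))
print(px("wrist",ctrl.read_state()["position"]+[[0,0,0],[0,0,.03],[0,0,.04]]))
E
```

```text
t 12.35 sign mm [ -4.7   0.  159.8] F [-0.31 -0.01 -0.18] gap 0.0002 q [ 0.2  -0.21 -0.22 -0.   -1.57  0.97]
hundreds_line 0.8 [ 15.4 -38.8  89.1]
hundreds_numeral 0.97 [-14.2 -41.6  91.1]
hundreds_numeral 0.56 [18.2 -2.  95.2]
[[324.41930037 186.7463646 ]]
tens_line 0.79 [17.4 -1.5 93.5]
[[279.5974239  186.71995732]]
ones_line 0.93 [14.1 40.7 88.7]
ones_line 0.33 [16.5 -4.6 91.6]
ones_numeral 0.74 [-39.3  37.3  65.2]
[[234.80435825 186.67722907]]
[[279.58934744 240.10532122]
 [279.53584404 261.53835618]
 [279.51361987 270.44117762]]
```

View pics/w8.png

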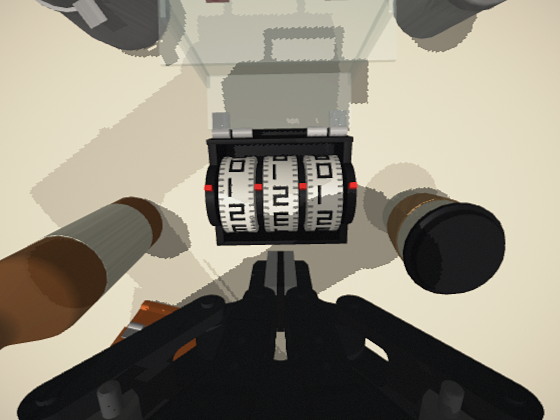

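```bash
cat >> h.py <<'E'
def strip(im,y,model_cam="wrist",a=np.arange(-50,90.1,0.5)):
    ws=np.arange(-19,19.1,0.4)
    A,W=np.meshgrid(np.radians(a),ws,indexing="ij")
    P=np.stack([36*np.sin(A),y+W,60+36*np.cos(A)],-1).reshape(-1,3)
    uv=px(model_cam,(Rs()@P.T).T/1000+np.array([S[0],S[1],0])).reshape(len(a),len(ws),2).astype(np.float32)
    s=cv2.remap(im,uv[...,0],uv[...,1],cv2.INTER_CUBIC)
    return s
def strips(im,fn,cam="wrist"):
    out=[]
    for y in (-38,0,38):
        s=strip(im,y,cam)                      # row = angle, larger angle lower => customers read upright? +y right
        s=cv2.resize(s,None,fx=2.4,fy=2)
        for an in range(-50,91,10):
            r=int((an+50)*4); cv2.line(s,(0,r),(8,r),(255,0,0),1); cv2.putText(s,str(an),(10,r+4),0,.35,(255,0,0),1)
        cv2.line(s,(0,300),(s.shape[1],300),(0,0,255),1)
        out.append(s); out.append(np.full((s.shape[0],10,3),255,np.uint8))
    cv2.imwrite(fn,np.hstack(out))
E
python3 - <<'E'
from h import *
im=cv2.imread("pics/w8.png"); strips(im,"pics/st8.png")
E
```

```text
(no output)
```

View pics/st8.png

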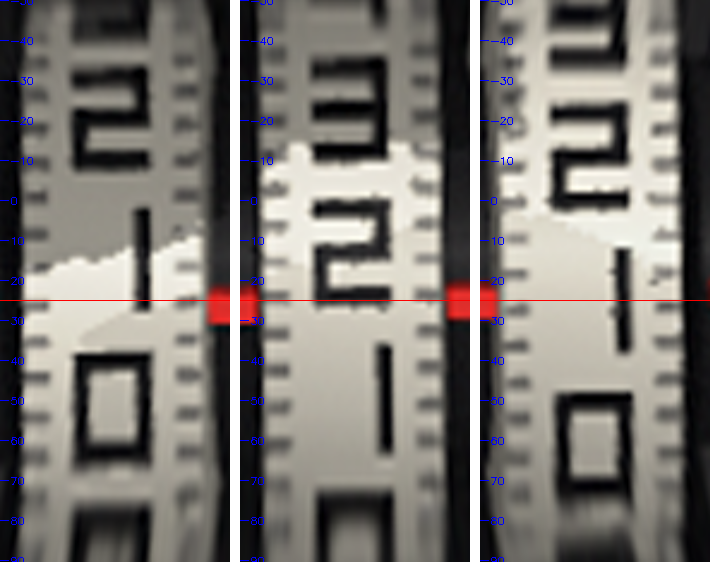

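The strips read clearly, with the red marks at ≈26°:
- **Hundreds:** the 2 is at −21°, so it needs about +47° (+29.7 mm).
- **Tens:** the 2 is at 12.5°, so the 7 needs −166.5° (−104.6 mm).
- **Ones:** the 2 is at −11°, so the 4 needs about +109° (+68.5 mm).

I start with the hundreds drum and approach until contact.

```bash
python3 - <<'E'
from h import *
show([row([-15,-38,80],"drum"),row([-15,-38,72],"drum")],1)
E
```

```text
0.0801 -0.01 0.038 -0.0008 -0.0001 0.0001 1; 0.0881 -0.01 0.038 -0.0008 -0.0001 0.0001 1
```

Request:
{"method": "send_rows", "body": {"deltas": "0.04 -0.01 0.038 0 0 0 1; 0.075 -0.01 0.038 0 0 0 1; 0.082 -0.01 0.038 0 0 0 1; 0.084 -0.01 0.038 0 0 0 1; 0.086 -0.01 0.038 0 0 0 1; 0.088 -0.01 0.038 0 0 0 1"}}

```text
time_s: 13.45
position: [0.4732, -0.1295, 0.0731]
orientation: [1.493, 0.997, -1.49]
ft_force: [0.6, 0.1, -1.2]
finger_gap: -0.0001
```

```bash
python3 - <<'E'
from h import *
stat()
im=ctrl.snapshot("wrist"); cv2.imwrite("pics/w9.png",cv2.resize(im[80:380,130:430],None,fx=2,fy=2))
im=ctrl.snapshot("scene"); cv2.imwrite("pics/s9.png",cv2.resize(im[140:290,130:290],None,fx=4,fy=4))
E
```

```text
t 13.45 sign mm [-14.3 -37.6  73.1] F [ 0.52  0.34 -1.24] gap -0.0001 q [ 0.15 -0.24 -0.4   0.   -1.41  1.03]
```

View pics/w9.png

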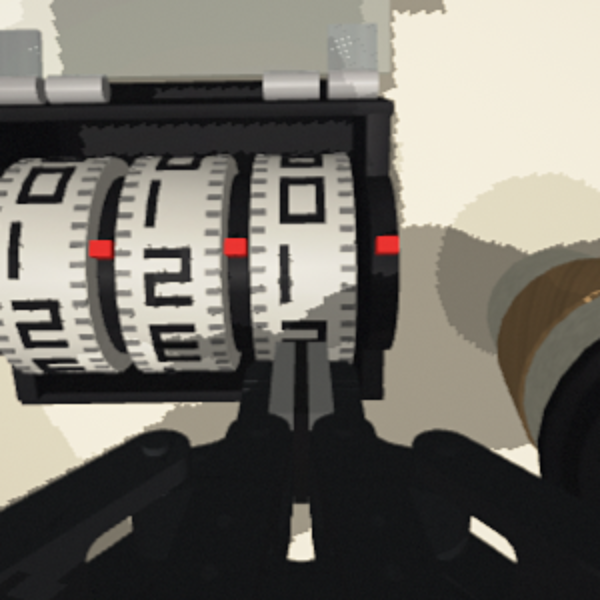

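View pics/s9.png

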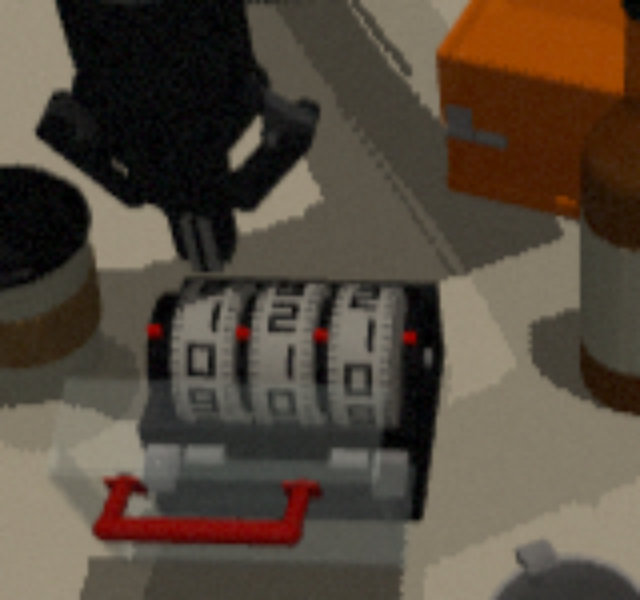

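Request:
{"method": "send_rows", "body": {"deltas": "0.002 -0.0007 0 0 0 0 1; 0.004 -0.0007 0 0 0 0 1; 0.006 -0.0007 0 0 0 0 1; 0.006 -0.0007 0 0 0 0 1"}}

```text
time_s: 14.05
position: [0.4719, -0.1293, 0.0661]
orientation: [1.492, 0.998, -1.492]
ft_force: [-0.6, -0.5, -0.1]
finger_gap: 0.0004
```

Request:
{"method": "send_rows", "body": {"deltas": "0.001 0 0 0 0 0 1; 0.002 0 0 0 0 0 1"}}

```text
time_s: 14.3
position: [0.472, -0.1293, 0.0641]
orientation: [1.492, 0.998, -1.492]
ft_force: [0.0, -0.0, 0.8]
finger_gap: 0.0003
```

```bash
python3 - <<'E'
from h import *
stat()
im=ctrl.snapshot("scene"); cv2.imwrite("pics/s10.png",cv2.resize(im[140:290,130:290],None,fx=4,fy=4))
stat()
E
```

```text
t 14.3 sign mm [-15.6 -37.9  64.1] F [ 0.04 -0.    0.76] gap 0.0003 q [ 0.15 -0.24 -0.41 -0.   -1.4   1.03]
t 14.35 sign mm [-15.7 -37.9  64. ] F [ 0.22  0.79 -0.27] gap -0.0001 q [ 0.15 -0.24 -0.41 -0.   -1.4   1.03]
```

View pics/s10.png

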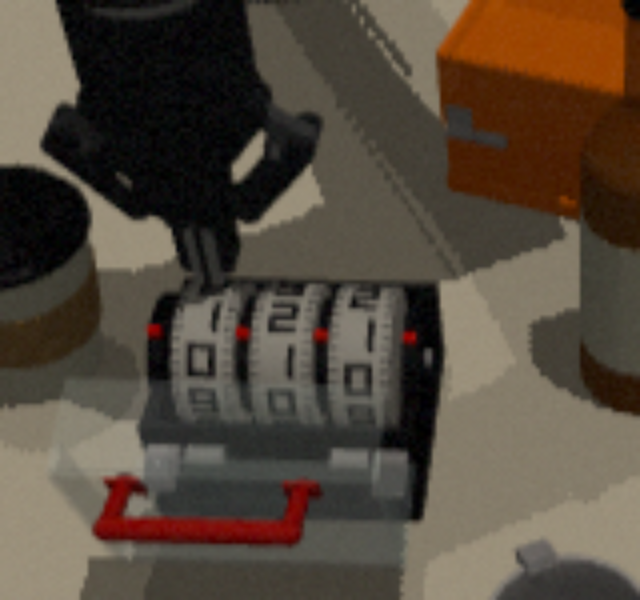

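Request:
{"method": "send_rows", "body": {"deltas": "0.001 0 0 0 0 0 1; 0.002 0 0 0 0 0 1; 0.002 0 0 0 0 0 1"}}

```text
time_s: 14.72
position: [0.4718, -0.1292, 0.0618]
orientation: [1.492, 0.998, -1.492]
ft_force: [0.3, -0.6, 0.3]
finger_gap: -0.0001
```

Request:
{"method": "send_rows", "body": {"deltas": "0.001 0 0 0 0 0 1; 0.001 0 0 0 0 0 1"}}

```text
time_s: 14.98
position: [0.4717, -0.1292, 0.0607]
orientation: [1.492, 0.998, -1.492]
ft_force: [-0.6, 0.4, -0.0]
finger_gap: 0.0002
```

Request:
{"method": "send_rows", "body": {"deltas": "0.001 0 0 0 0 0 1; 0.001 0 0 0 0 0 1"}}

```text
time_s: 15.22
position: [0.4717, -0.1292, 0.0596]
orientation: [1.491, 0.998, -1.492]
ft_force: [-0.6, 0.8, 0.1]
finger_gap: 0.0002
```

Request:
{"method": "send_rows", "body": {"deltas": "0.001 0.001 0 0 0 0 1; 0.002 0.001 0 0 0 0 1"}}

```text
time_s: 15.48
position: [0.4729, -0.1298, 0.0582]
orientation: [1.492, 0.998, -1.492]
ft_force: [-1.7, 0.9, 6.0]
finger_gap: 0.0001
```

Request:
{"method": "send_rows", "body": {"deltas": "0.001 0 0 0 0 0 1; 0.0015 0 0 0 0 0 1"}}

```text
time_s: 15.72
position: [0.4736, -0.13, 0.0582]
orientation: [1.492, 0.996, -1.49]
ft_force: [-2.5, 1.1, 7.6]
finger_gap: 0.0001
```

```bash
python3 - <<'E'
from h import *
stat()
im=ctrl.snapshot("scene"); cv2.imwrite("pics/s11.png",cv2.resize(im[190:250,150:230],None,fx=8,fy=8))
im=ctrl.snapshot("wrist"); cv2.imwrite("pics/w11.png",cv2.resize(im[80:380,130:430],None,fx=2,fy=2))
stat()
E
```

```text
t 15.725 sign mm [-13.8 -37.9  58.2] F [-2.74  0.04  7.62] gap 0.0001 q [ 0.14 -0.23 -0.42  0.   -1.38  1.03]
t 15.825 sign mm [-13.7 -37.9  58.2] F [-2.12 -0.52  7.28] gap -0.0 q [ 0.14 -0.23 -0.42  0.   -1.38  1.03]
```

View pics/s11.png

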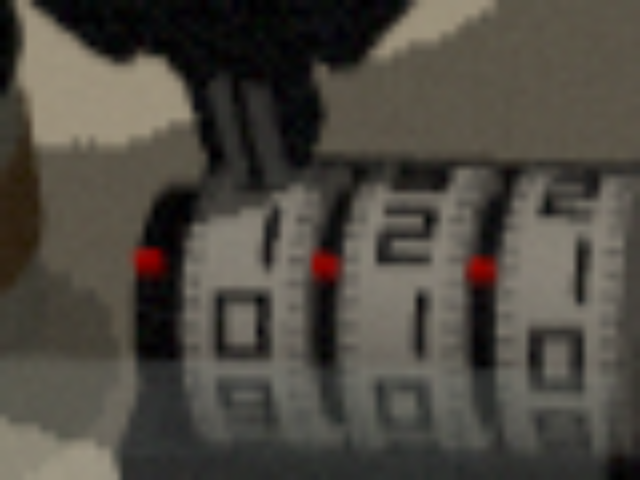

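View pics/w11.png

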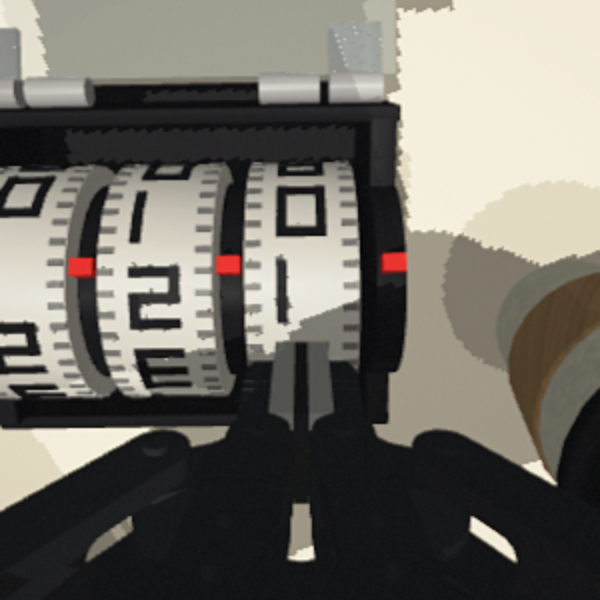

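Contact is at nominal z 58 with about 7 N of press. I drag a short distance towards +x and look.

Request:
{"method": "send_rows", "body": {"deltas": "0.001 0.003 0 0 0 0 1; 0.001 0.006 0 0 0 0 1; 0.001 0.009 0 0 0 0 1; 0.001 0.012 0 0 0 0 1; 0.001 0.012 0 0 0 0 1"}}

```text
time_s: 16.45
position: [0.4863, -0.135, 0.0592]
orientation: [1.494, 0.993, -1.486]
ft_force: [0.3, -0.0, 5.8]
finger_gap: -0.0
```

```bash
python3 - <<'E'
from h import *
stat()
im=ctrl.snapshot("wrist"); strips(im,"pics/st12.png")
E
```

```text
t 16.45 sign mm [ -0.1 -37.7  59.2] F [0.3  0.12 5.78] gap -0.0 q [ 0.13 -0.2  -0.39  0.   -1.38  1.05]
```

View pics/st12.png

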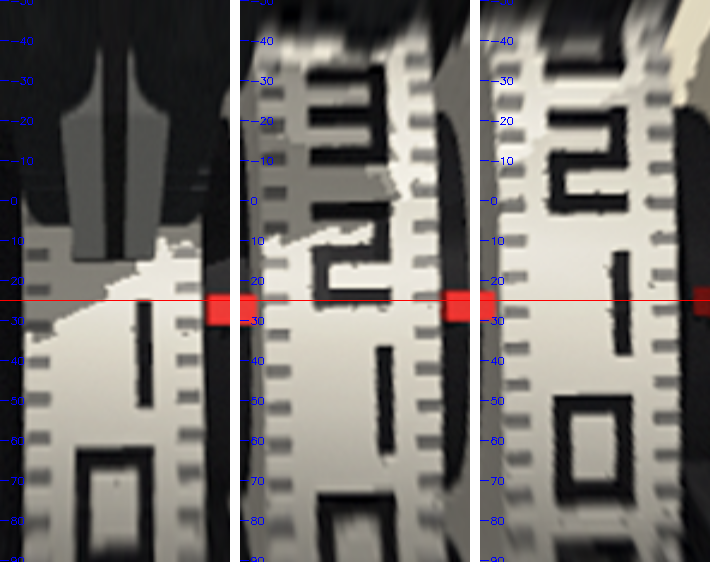

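The drum follows without slip: the 1 moved from 14.5° to 38°. About 24° (15 mm) remains.

Request:
{"method": "send_rows", "body": {"deltas": "0.001 0.004 0 0 0 0 1; 0.001 0.008 0 0 0 0 1; 0.001 0.012 0 0 0 0 1; 0.0015 0.015 0 0 0 0 1; 0.0015 0.015 0 0 0 0 1"}}

```text
time_s: 17.12
position: [0.5013, -0.1409, 0.0585]
orientation: [1.495, 0.991, -1.485]
ft_force: [1.9, -0.6, 4.9]
finger_gap: -0.0003
```

```bash
python3 - <<'E'
from h import *
stat()
im=ctrl.snapshot("wrist"); strips(im,"pics/st13.png"); cv2.imwrite("pics/w13.png",im)
E
```

```text
t 17.125 sign mm [ 16.  -37.5  58.5] F [1.96 0.14 4.94] gap -0.0003 q [ 0.12 -0.16 -0.35  0.   -1.37  1.06]
```

View pics/st13.png

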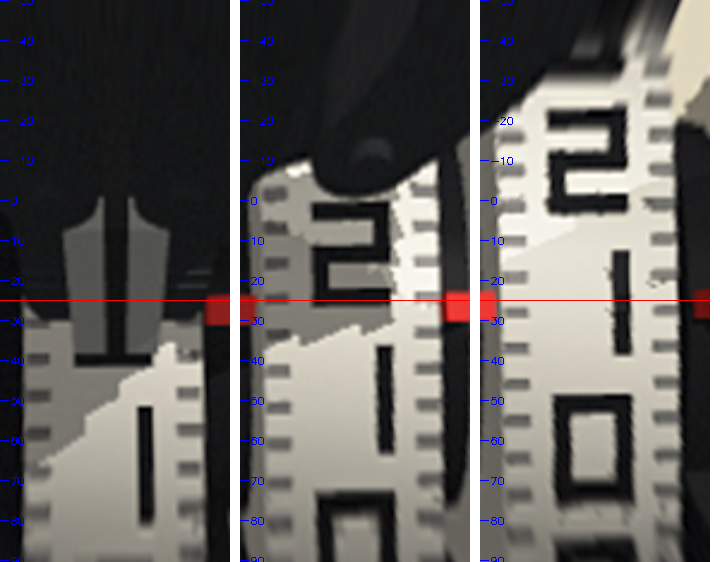

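Request:
{"method": "send_rows", "body": {"deltas": "-0.01 0 0 0 0 0 1; -0.02 -0.01 0 0 0 0 1; -0.02 -0.04 0 0 0 0 1; -0.02 -0.04 0 0 0 0 1"}}

```text
time_s: 17.68
position: [0.4629, -0.125, 0.0788]
orientation: [1.495, 0.992, -1.483]
ft_force: [-0.1, 1.0, -0.1]
finger_gap: 0.0002
```

```bash
python3 - <<'E'
from h import *
stat()
im=ctrl.snapshot("wrist"); strips(im,"pics/st14.png"); cv2.imwrite("pics/w14.png",im)
show([row([17,0,70],"drum"),row([17,0,60],"drum")],1)
E
```

```text
t 17.675 sign mm [-25.6 -37.4  78.8] F [-0.51  0.9  -0.1 ] gap 0.0002 q [ 0.16 -0.29 -0.42  0.   -1.42  1.02]
0.0092 0.0418 -0.0373 0.0007 -0.0018 -0.0091 1; 0.0192 0.0417 -0.0373 0.0007 -0.0018 -0.0091 1
```

View pics/st14.png

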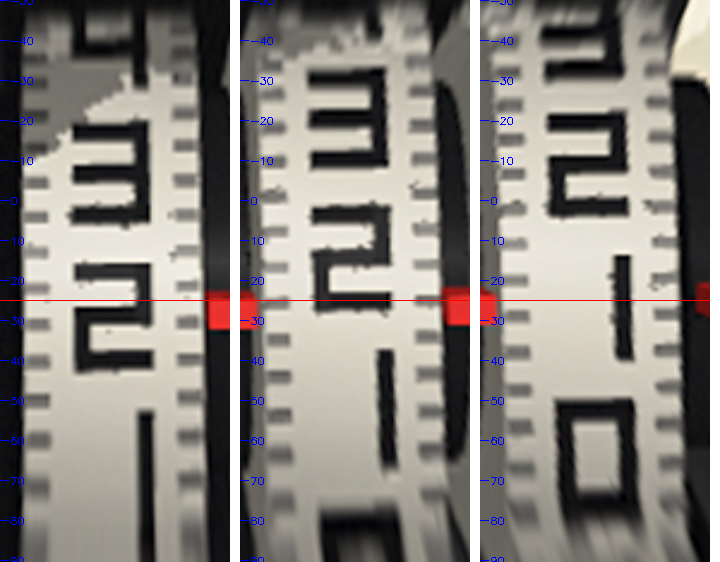

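The 2 sits at 29.3° against the mark at 26.7°, a 2.5° overshoot that I'll trim later. The drum turn equals the tool travel. Now the tens drum with negative strokes.

Request:
{"method": "send_rows", "body": {"deltas": "0.003 0.042 -0.037 0 -0.002 -0.009 1; 0.01 0.042 -0.037 0 -0.002 -0.009 1; 0.018 0.042 -0.037 0 -0.002 -0.009 1; 0.0218 0.042 -0.037 0 -0.002 -0.009 1; 0.0218 0.042 -0.037 0 -0.002 -0.009 1; 0.0218 0.037 -0.037 0 -0.002 -0.009 1; 0.0218 0.032 -0.037 0 -0.002 -0.009 1; 0.0218 0.027 -0.037 0 -0.002 -0.009 1; 0.0218 0.022 -0.037 0 -0.002 -0.009 1; 0.0218 0.017 -0.037 0 -0.002 -0.009 1; 0.0218 0.012 -0.037 0 -0.002 -0.009 1; 0.0218 0.007 -0.037 0 -0.002 -0.009 1; 0.0218 0.007 -0.037 0 -0.002 -0.009 1"}}

```text
time_s: 19.35
position: [0.4837, -0.0936, 0.0572]
orientation: [1.49, 0.999, -1.491]
ft_force: [-1.9, -0.5, 4.3]
finger_gap: 0.0004
```

```bash
python3 - <<'E'
from h import *
stat()
im=ctrl.snapshot("wrist"); strips(im,"pics/st15.png")
show([row([18,0,70],"drum"),row([18,0,57],"drum")],1)
E
```

```text
t 19.35 sign mm [-18.3  -0.5  57.2] F [-1.59 -1.17  4.34] gap 0.0004 q [ 0.22 -0.23 -0.41  0.   -1.38  0.96]
-0.0127 0.0361 -0.0004 0.0009 0.0004 0.0003 1; 0.0003 0.0361 -0.0004 0.0009 0.0004 0.0003 1
```

View pics/st15.png

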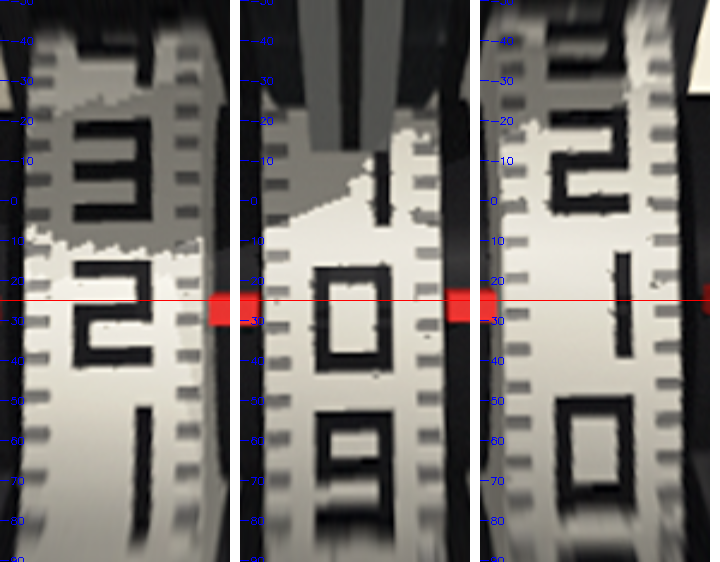

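Request:
{"method": "send_rows", "body": {"deltas": "-0.013 0 0 0 0 0 1; -0.013 0.036 0 0 0 0 1; -0.013 0.036 0 0 0 0 1; -0.004 0.036 0 0 0 0 1; 0.0002 0.036 0 0 0 0 1; 0.0002 0.036 0 0 0 0 1; 0.0002 0.031 0 0 0 0 1; 0.0002 0.026 0 0 0 0 1; 0.0002 0.021 0 0 0 0 1; 0.0002 0.016 0 0 0 0 1; 0.0002 0.011 0 0 0 0 1; 0.0002 0.006 0 0 0 0 1; 0.0002 0.001 0 0 0 0 1; 0.0002 0.001 0 0 0 0 1"}}

```text
time_s: 21.15
position: [0.4841, -0.094, 0.0574]
orientation: [1.49, 0.999, -1.491]
ft_force: [-2.7, -0.5, 6.0]
finger_gap: 0.0003
```

```bash
python3 - <<'E'
from h import *
stat()
im=ctrl.snapshot("wrist"); strips(im,"pics/st16.png")
show([row([18,0,70],"drum"),row([18,0,57],"drum")],1)
E
```

```text
t 21.15 sign mm [-17.8  -0.6  57.4] F [-2.31 -1.51  5.97] gap 0.0003 q [ 0.22 -0.22 -0.41  0.   -1.38  0.96]
-0.0126 0.0356 -0.0005 0.0012 0.0006 0.0005 1; 0.0004 0.0356 -0.0006 0.0012 0.0006 0.0005 1
```

View pics/st16.png

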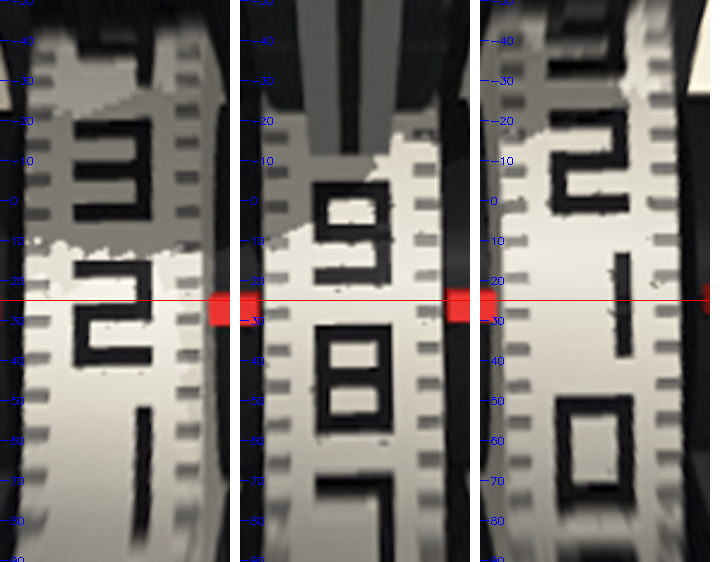

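Request:
{"method": "send_rows", "body": {"deltas": "-0.013 0 0 0 0 0 1; -0.013 0.036 0 0 0 0 1; -0.013 0.036 0 0 0 0 1; -0.004 0.036 0 0 0 0 1; 0.0002 0.036 0 0 0 0 1; 0.0002 0.036 0 0 0 0 1; 0.0002 0.031 0 0 0 0 1; 0.0002 0.026 0 0 0 0 1; 0.0002 0.021 0 0 0 0 1; 0.0002 0.016 0 0 0 0 1; 0.0002 0.011 0 0 0 0 1; 0.0002 0.006 0 0 0 0 1; 0.0002 0.002 0 0 0 0 1; 0.0002 0.002 0 0 0 0 1; -0.01 0.002 0 0 0 0 1; -0.018 -0.005 0 0 0 0 1; -0.018 -0.005 0 0 0 0 1"}}

```text
time_s: 23.32
position: [0.4799, -0.0918, 0.0762]
orientation: [1.49, 0.999, -1.489]
ft_force: [-0.6, -0.5, -1.2]
finger_gap: -0.0002
```

```bash
python3 - <<'E'
from h import *
stat()
im=ctrl.snapshot("wrist"); strips(im,"pics/st17.png")
show([row([-17,38,70],"drum"),row([-17,38,57],"drum")],1)
E
```

```text
t 23.325 sign mm [-22.6  -0.2  76.2] F [-0.4  -0.7  -1.18] gap -0.0002 q [ 0.22 -0.25 -0.4   0.   -1.42  0.96]
0.0057 0.0057 -0.0383 0.0015 -0.0001 0. 1; 0.0187 0.0057 -0.0383 0.0015 -0.0001 0. 1
```

View pics/st17.png

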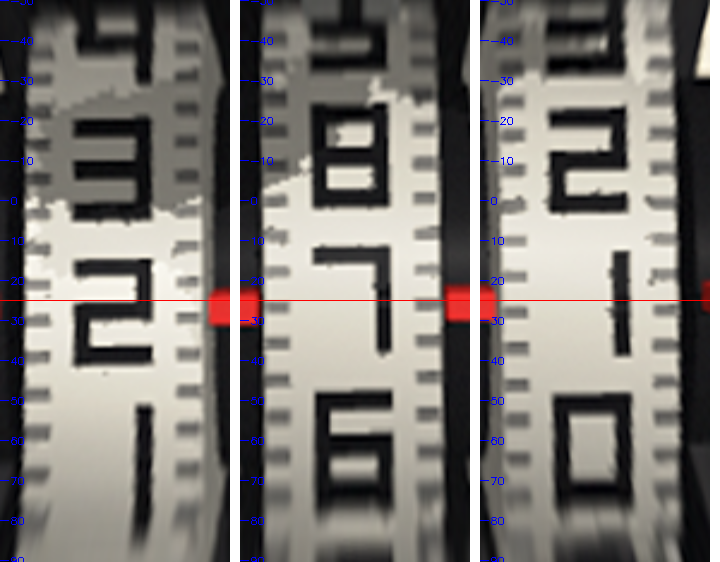

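Tens: the 7 is at 25° against the mark at 26°, which is good. Now the ones drum, with two strokes of about +34 mm.

Request:
{"method": "send_rows", "body": {"deltas": "0.002 0.003 -0.02 0 0 0 1; 0.005 0.006 -0.038 0 0 0 1; 0.005 0.006 -0.038 0 0 0 1; 0.015 0.006 -0.038 0 0 0 1; 0.0192 0.006 -0.038 0 0 0 1; 0.0192 0.006 -0.038 0 0 0 1; 0.0192 0.011 -0.038 0 0 0 1; 0.0192 0.016 -0.038 0 0 0 1; 0.0192 0.021 -0.038 0 0 0 1; 0.0192 0.026 -0.038 0 0 0 1; 0.0192 0.031 -0.038 0 0 0 1; 0.0192 0.036 -0.038 0 0 0 1; 0.0192 0.04 -0.038 0 0 0 1; 0.0192 0.04 -0.038 0 0 0 1; 0.01 0.04 -0.038 0 0 0 1; 0.004 0.03 -0.038 0 0 0 1; 0.004 0.003 -0.038 0 0 0 1; 0.004 0.003 -0.038 0 0 0 1"}}

```text
time_s: 25.62
position: [0.4955, -0.0574, 0.0719]
orientation: [1.49, 1.0, -1.489]
ft_force: [0.4, -0.2, -0.1]
finger_gap: 0.0001
```

```bash
python3 - <<'E'
from h import *
stat()
im=ctrl.snapshot("wrist"); strips(im,"pics/st18.png")
show([row([-17,38,70],"drum"),row([-17,38,57],"drum"),row([17,38,57],"drum")],1)
E
```

```text
t 25.625 sign mm [-21.2  37.5  71.9] F [ 0.46  0.02 -0.14] gap 0.0001 q [ 0.29 -0.22 -0.38 -0.   -1.41  0.89]
0.0019 0.0035 -0.0004 0.0023 -0.0003 -0.0002 1; 0.0149 0.0035 -0.0004 0.0023 -0.0003 -0.0002 1; 0.0149 0.0375 -0.0003 0.0023 -0.0003 -0.0002 1
```

View pics/st18.png

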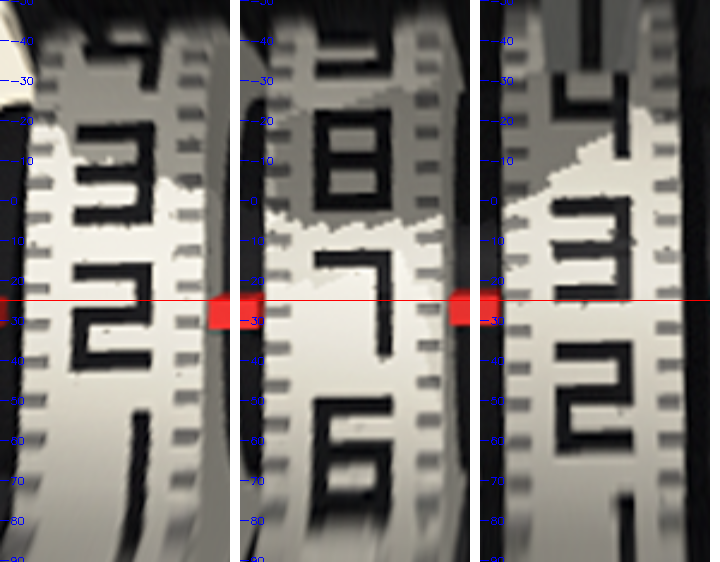

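Request:
{"method": "send_rows", "body": {"deltas": "0.002 0.0035 0 0 0 0 1; 0.01 0.0035 0 0 0 0 1; 0.0149 0.0035 0 0 0 0 1; 0.0149 0.0035 0 0 0 0 1; 0.0149 0.009 0 0 0 0 1; 0.0149 0.014 0 0 0 0 1; 0.0149 0.019 0 0 0 0 1; 0.0149 0.024 0 0 0 0 1; 0.0149 0.029 0 0 0 0 1; 0.0149 0.033 0 0 0 0 1; 0.0149 0.035 0 0 0 0 1; 0.0149 0.035 0 0 0 0 1; 0.006 0.035 0 0 0 0 1; 0 0.03 0 0 0 0 1; 0 -0.005 0.02 0 0 0 1; -0.01 -0.01 0.038 0 0 0 1; -0.01 -0.01 0.038 0 0 0 1; -0.01 -0.01 0.038 0 0 0 1"}}

```text
time_s: 27.92
position: [0.4729, -0.089, 0.0821]
orientation: [1.491, 0.999, -1.489]
ft_force: [1.3, 0.1, -0.8]
finger_gap: -0.0001
```

```bash
python3 - <<'E'
from h import *
stat()
im=ctrl.snapshot("wrist"); strips(im,"pics/st19.png"); cv2.imwrite("pics/w19.png",im)
E
```

```text
t 27.925 sign mm [-30.   -0.3  82.1] F [ 1.17  0.56 -0.75] gap -0.0001 q [ 0.23 -0.27 -0.41 -0.   -1.44  0.95]
```

View pics/st19.png

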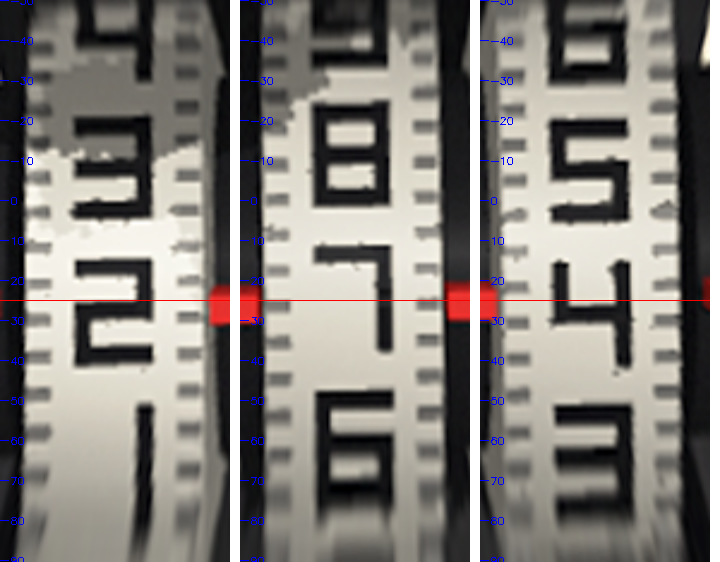

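The drums now show 2-7-4. I take one finer look from nearly along the reading direction, so parallax between marks and drums doesn't matter.

```bash
python3 - <<'E'
from h import *
show([row([26,0,165],"drum")],1)
E
```

```text
-0.0832 0.0561 -0.0001 0.002 -0.0004 0. 1
```

Request:
{"method": "send_rows", "body": {"deltas": "-0.04 0.02 0 0 0 0 1; -0.083 0.056 0 0 0 0 1; -0.083 0.056 0 0 0 0 1; -0.083 0.056 0 0 0 0 1"}}

```text
time_s: 28.48
position: [0.5246, -0.1099, 0.1634]
orientation: [1.489, 1.001, -1.491]
ft_force: [0.4, 0.8, -0.8]
finger_gap: 0.0
```

```bash
cat >> h.py <<'E'
def meas(im,cam="wrist"):
    a=np.arange(-50,90.1,0.5); ws=np.arange(-19,19.1,0.4)
    for n,y in (("hundreds",-38),("tens",0),("ones",38)):
        s=strip(im,y,cam).astype(float); b,g,r=s[...,0],s[...,1],s[...,2]
        red=(r>120)&(g<90)&(b<90); 
        L=red[:,:len(ws)//4]; Rr=red[:,-len(ws)//4:]
        f=lambda m:(round(a[np.nonzero(m)[0]].mean(),1) if m.sum()>5 else None)
        mid=np.abs(ws)<8
        dark=(s.max(2)[:,mid]<95).any(1); runs=[];st=None
        for i,v in enumerate(dark):
            if v and st is None: st=i
            if not v and st is not None: runs.append((a[st],a[i-1],(a[st]+a[i-1])/2)); st=None
        print(n,"marks",f(L),f(Rr),"digits",[tuple(round(float(q),1) for q in t) for t in runs])
E
python3 - <<'E'
from h import *
stat()
im=ctrl.snapshot("wrist"); strips(im,"pics/st20.png"); cv2.imwrite("pics/w20.png",im); meas(im)
for c in ("wrist",):
  for l in ("hundreds","tens","ones"):
    for s in ("_line","_numeral"):
      for d in ctrl.pinpoint(c,l+s)[:2]: print(l+s,round(d["conf"],2),w2s(w(c,d["xyz"])).round(1))
E
```

```text
t 28.475 sign mm [2.570e+01 1.000e-01 1.634e+02] F [ 0.09  0.91 -0.81] gap 0.0 q [ 0.17 -0.13 -0.14 -0.   -1.57  1.01]
hundreds marks None 26.3 digits [(-50.0, -29.5, -39.8), (-22.0, 4.5, -8.8), (14.0, 40.5, 27.2), (50.0, 79.5, 64.8)]
tens marks 26.3 25.6 digits [(-50.0, 1.5, -24.2), (10.5, 36.5, 23.5), (47.0, 76.0, 61.5)]
ones marks 25.3 None digits [(-50.0, -30.0, -40.0), (-21.0, 4.5, -8.2), (15.0, 40.5, 27.8), (50.5, 80.0, 65.2)]
hundreds_line 0.75 [ 13.9 -39.2  86.7]
hundreds_numeral 0.66 [ 16.  -42.1  92.9]
hundreds_numeral 0.59 [ 14.1 -40.7  90.6]
tens_line 0.65 [18.  -3.  89.7]
tens_numeral 0.78 [11.5 -1.4 90.9]
ones_line 0.82 [15.9 37.2 92.5]
ones_numeral 0.91 [16.1 38.4 92.8]
```

View pics/st20.png

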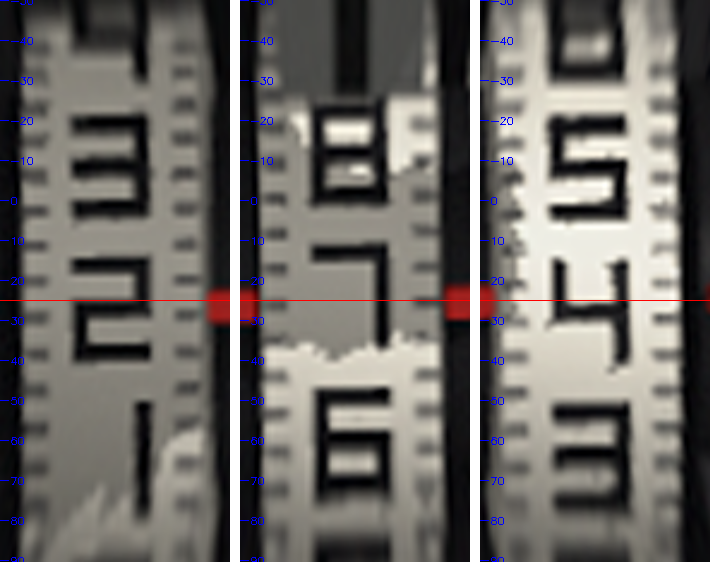

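View pics/w20.png

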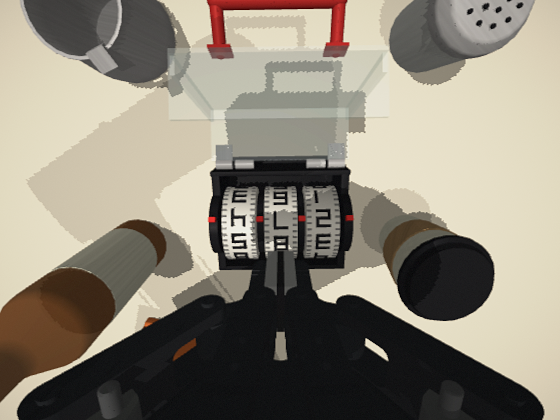

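Against the local marks, hundreds is +0.9°, tens −2.5° and ones +2.5°. I trim tens by +1.4 mm and ones by −1.4 mm with small drags at the drum tops.

```bash
python3 - <<'E'
from h import *
show([row([0,0,70],"drum"),row([0,0,57.6],"drum"),row([1.4,0,57.6],"drum")],1)
E
```

```text
0.0946 -0.0255 -0.0001 0.0023 -0.0003 0.0003 1; 0.107 -0.0255 -0.0001 0.0023 -0.0003 0.0003 1; 0.107 -0.0241 -0.0001 0.0023 -0.0003 0.0003 1
```

Request:
{"method": "send_rows", "body": {"deltas": "0.05 -0.0255 0 0 0 0 1; 0.094 -0.0255 0 0 0 0 1; 0.094 -0.0255 0 0 0 0 1; 0.101 -0.0255 0 0 0 0 1; 0.107 -0.0255 0 0 0 0 1; 0.107 -0.0255 0 0 0 0 1; 0.107 -0.0248 0 0 0 0 1; 0.107 -0.024 0 0 0 0 1; 0.107 -0.024 0 0 0 0 1; 0.1 -0.024 0 0 0 0 1; 0.09 -0.024 0 0 0 0 1"}}

```text
time_s: 30.2
position: [0.5018, -0.1009, 0.0747]
orientation: [1.489, 1.001, -1.491]
ft_force: [-0.4, 0.4, 0.1]
finger_gap: -0.0002
```

```bash
python3 - <<'E'
from h import *
stat()
show([row([0,38,70],"drum"),row([0,38,57.6],"drum"),row([-1.4,38,57.6],"drum"),row([-26,10,80],"drum")],1)
E
```

```text
t 30.2 sign mm [ 1.2 -0.3 74.7] F [-0.47  0.22  0.05] gap -0.0002 q [ 0.2  -0.18 -0.34 -0.   -1.41  0.99]
0.0047 -0.0011 -0.0383 0.0022 0.0001 0.0014 1; 0.0171 -0.0011 -0.0383 0.0022 0.0001 0.0014 1; 0.0171 -0.0025 -0.0383 0.0022 0.0001 0.0014 1; -0.0053 -0.0271 -0.0104 0.0022 0.0001 0.0014 1
```

Request:
{"method": "send_rows", "body": {"deltas": "-0.003 -0.001 -0.02 0 0 0 1; 0.003 -0.001 -0.038 0 0 0 1; 0.004 -0.001 -0.038 0 0 0 1; 0.011 -0.001 -0.038 0 0 0 1; 0.017 -0.001 -0.038 0 0 0 1; 0.017 -0.001 -0.038 0 0 0 1; 0.017 -0.0018 -0.038 0 0 0 1; 0.017 -0.0025 -0.038 0 0 0 1; 0.017 -0.0025 -0.038 0 0 0 1; 0.01 -0.0025 -0.038 0 0 0 1; -0.01 -0.0025 -0.038 0 0 0 1; -0.06 0.014 -0.02 0 0 0 1; -0.09 0.024 0 0 0 0 1; -0.09 0.024 0 0 0 0 1; -0.09 0.024 0 0 0 0 1"}}

```text
time_s: 32.08
position: [0.5235, -0.1099, 0.1635]
orientation: [1.489, 1.002, -1.492]
ft_force: [0.3, 0.5, -0.6]
finger_gap: -0.0004
```

```bash
python3 - <<'E'
from h import *
stat()
im=ctrl.snapshot("wrist"); strips(im,"pics/st21.png"); cv2.imwrite("pics/w21.png",im); meas(im)
E
```

```text
t 32.075 sign mm [ 24.7  -0.3 163.5] F [ 0.06  0.57 -0.57] gap -0.0004 q [ 0.17 -0.13 -0.14 -0.   -1.57  1.01]
hundreds marks None 26.7 digits [(-50.0, -29.0, -39.5), (-21.5, 5.0, -8.2), (14.0, 41.0, 27.5), (50.0, 81.0, 65.5)]
tens marks 26.7 26.0 digits [(-50.0, -28.5, -39.2), (-22.5, 4.0, -9.2), (13.0, 39.0, 26.0), (49.5, 79.5, 64.5)]
ones marks 26.0 None digits [(-50.0, -29.5, -39.8), (-21.0, 4.5, -8.2), (15.0, 40.5, 27.8), (50.5, 80.0, 65.2)]
```

View pics/st21.png

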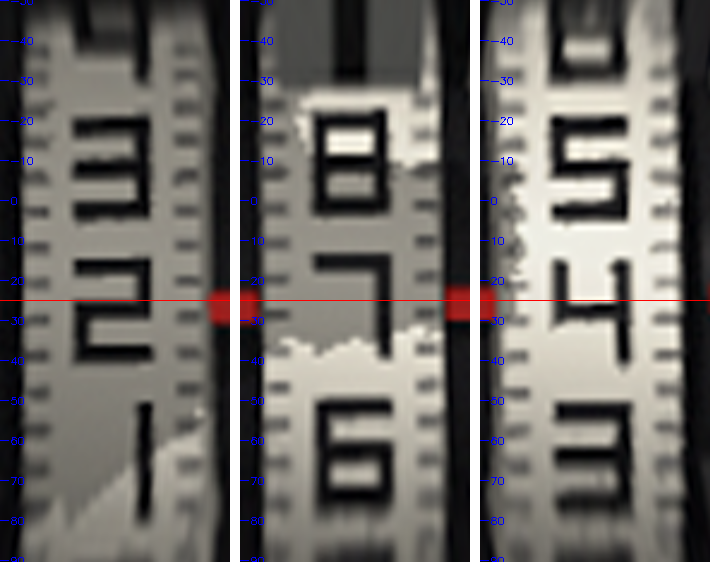

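Readings against the marks are now +0.8°, −0.3° and +1.8°, all within about 1 mm, so 2-7-4 is set. Next I regrip the bar to shut the guard, checking its position first.

```bash
python3 - <<'E'
from h import *
for c in ("scene","wrist"):
  ctrl.snapshot(c)
  for d in ctrl.pinpoint(c,"guard_bar"): print(c,d["conf"],w2s(w(c,d["xyz"])).round(1))
print(bar(1.85))
k=.27
r1=row([80,0,230],"bar",0.2); show([r1,barrow(1.85,off=-45,k=k)],0.4)
E
```

```text
scene 0.91 [161.3   5.2 145.8]
scene 0.69 [-288.9  146.3  128.4]
scene 0.62 [15.1  1.7 88.5]
[166.78387024   0.         140.9026166 ]
-0.0664 0.055 0.0002 1.568 -0.1543 -0.1558 0.4; -0.017 0.1635 0.0004 1.5381 -0.3886 -0.3907 0.4
```

Request:
{"method": "send_rows", "body": {"deltas": "-0.04 0.02 0 0.4 -0.03 -0.03 0.4; -0.066 0.055 0 0.8 -0.08 -0.08 0.4; -0.066 0.055 0 1.2 -0.12 -0.12 0.4; -0.066 0.055 0 1.568 -0.154 -0.156 0.4; -0.066 0.055 0 1.568 -0.154 -0.156 0.4; -0.066 0.08 0 1.568 -0.154 -0.156 0.4; -0.066 0.12 0 1.568 -0.154 -0.156 0.4; -0.05 0.1635 0 1.568 -0.154 -0.156 0.4; -0.017 0.1635 0 1.538 -0.389 -0.391 0.4; -0.017 0.1635 0 1.538 -0.389 -0.391 0.4; -0.017 0.1635 0 1.538 -0.389 -0.391 0.4; -0.017 0.1635 0 1.538 -0.389 -0.391 0.4; -0.017 0.1635 0 1.538 -0.389 -0.391 0.4"}}

```text
time_s: 33.95
position: [0.6749, -0.1714, 0.1855]
orientation: [-1.434, 0.282, 2.396]
ft_force: [-0.1, -0.1, 0.1]
finger_gap: 0.0255
```

```bash
python3 - <<'E'
from h import *
stat()
im=ctrl.snapshot("wrist"); cv2.imwrite("pics/w22.png",im)
im=ctrl.snapshot("scene"); cv2.imwrite("pics/s22.png",im)
for c in ("wrist","scene"):
  for d in ctrl.pinpoint(c,"guard_bar")[:2]: print(c,d["conf"],w2s(w(c,d["xyz"])).round(1))
for off in (-45,15,46): print(barrow(1.85,off=off,k=.27).round(4))
print(px("wrist",np.array([s2w([167,y,141]) for y in (-36,0,36)])).round(0))
E
```

```text
t 33.95 sign mm [188.1   0.5 185.5] F [-0.09 -0.11  0.1 ] gap 0.0255 q [-0.06  0.91  1.21 -0.22 -2.33 -0.45]
wrist 0.94 [-287.4  149.3  131.9]
wrist 0.8 [168.5   2.3 141.2]
scene 0.86 [-287.4  148.9  129.5]
scene 0.7 [165.9   5.1 143.5]
[ 0.0028  0.0006 -0.002   0.0011 -0.0041  0.0009]
[ 0.0628  0.0007 -0.0017  0.0011 -0.0041  0.0009]
[ 0.0938  0.0007 -0.0016  0.0011 -0.0041  0.0009]
[[279. 171.]
 [279. 216.]
 [279. 256.]]
```

View pics/w22.png

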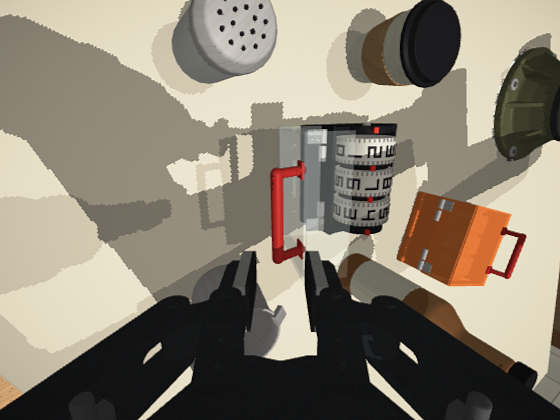

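View pics/s22.png

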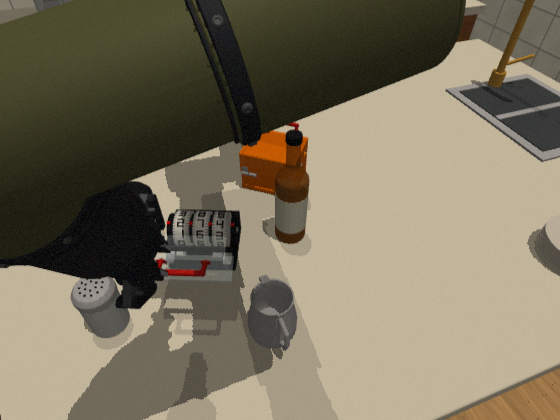

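Request:
{"method": "send_rows", "body": {"deltas": "0.03 0 -0.002 0 -0.004 0 0.4; 0.06 0 -0.002 0 -0.004 0 0.4; 0.078 0 -0.002 0 -0.004 0 0.45; 0.085 0 -0.002 0 -0.004 0 0.5"}}

```text
time_s: 34.65
position: [0.6382, -0.1561, 0.1085]
orientation: [-1.425, 0.28, 2.401]
ft_force: [0.1, -0.2, -0.1]
finger_gap: 0.0214
```

Request:
{"method": "send_rows", "body": {"deltas": "0.006 0 0 0 0 0 0.55; 0.009 0 0 0 0 0 0.7; 0.009 0 0 0 0 0 1; 0.009 0 0 0 0 0 1; 0.009 0 0 0 0 0 1", "grip_force": 20}}

```text
time_s: 35.28
position: [0.6345, -0.1545, 0.1007]
orientation: [-1.426, 0.28, 2.4]
ft_force: [1.6, -0.7, 0.8]
finger_gap: 0.0092
```

```bash
python3 - <<'E'
from h import *
stat()
im=ctrl.snapshot("wrist"); cv2.imwrite("pics/w23.png",im)
off=45
for i in range(1,18):
    r=barrow(1.85-0.1*i,off=off,k=.27); print(f"{r[0]:.3f} 0 {r[2]:.3f} 0 {r[4]:.2f} 0 1",end="; ")
print(r, barrow(1.85,off=off,k=.27))
E
```

```text
t 35.275 sign mm [144.3   0.8 100.7] F [ 1.74 -0.01  0.76] gap 0.0092 q [-0.04  0.71  0.74 -0.19 -2.07 -0.4 ]
-0.006 0 0.012 0 0.03 0 1; -0.009 0 0.024 0 0.05 0 1; -0.011 0 0.037 0 0.08 0 1; -0.011 0 0.050 0 0.11 0 1; -0.010 0 0.063 0 0.13 0 1; -0.008 0 0.076 0 0.16 0 1; -0.005 0 0.089 0 0.19 0 1; 0.000 0 0.101 0 0.22 0 1; 0.006 0 0.112 0 0.24 0 1; 0.014 0 0.123 0 0.27 0 1; 0.022 0 0.133 0 0.30 0 1; 0.032 0 0.142 0 0.32 0 1; 0.042 0 0.150 0 0.35 0 1; 0.054 0 0.157 0 0.38 0 1; 0.066 0 0.162 0 0.40 0 1; 0.078 0 0.167 0 0.43 0 1; 0.091 0 0.170 0 0.46 0 1; [0.09136668 0.00063258 0.16985895 0.00131733 0.45824578 0.00133164] [-0.00106095  0.00080882 -0.00045466  0.00157189 -0.00075409  0.00098834]
```

View pics/w23.png

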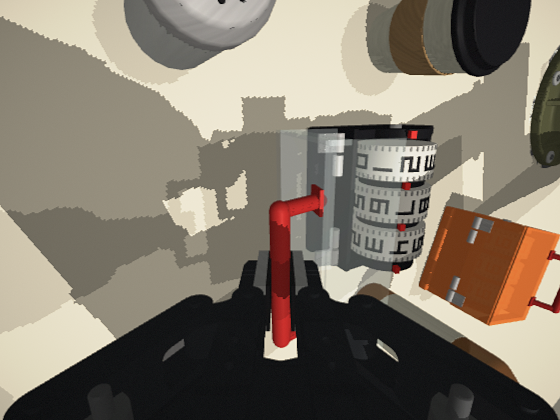

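Request:
{"method": "send_rows", "body": {"deltas": "-0.003 0 0.006 0 0.015 0 1; -0.006 0 0.012 0 0.03 0 1; -0.008 0 0.018 0 0.04 0 1; -0.009 0 0.024 0 0.05 0 1; -0.010 0 0.031 0 0.065 0 1; -0.011 0 0.037 0 0.08 0 1; -0.011 0 0.044 0 0.095 0 1; -0.011 0 0.050 0 0.11 0 1; -0.0105 0 0.057 0 0.12 0 1; -0.010 0 0.063 0 0.13 0 1; -0.009 0 0.070 0 0.145 0 1; -0.008 0 0.076 0 0.16 0 1; -0.0065 0 0.083 0 0.175 0 1; -0.005 0 0.089 0 0.19 0 1"}}

```text
time_s: 37.08
position: [0.5638, -0.1264, 0.148]
orientation: [-1.658, 0.328, 2.266]
ft_force: [-3.6, -7.1, -8.6]
finger_gap: 0.009
```

```bash
python3 - <<'E'
from h import *
stat()
im=ctrl.snapshot("scene"); cv2.imwrite("pics/s24.png",cv2.resize(im[60:300,100:340],None,fx=2.4,fy=2.4))
off=45
for i in range(1,20):
    r=barrow(max(1.15-0.06*i,0.02),off=off,k=.27); print(f"{r[0]:.3f} 0 {r[2]:.3f} 0 {r[4]:.2f} 0 1",end="; ")
print(r, barrow(1.15,off=off,k=.27))
E
```

```text
t 37.075 sign mm [ 68.2  -0.2 148. ] F [-0.61 -7.97 -8.63] gap 0.009 q [ 0.04  0.29  0.29 -0.13 -1.85 -0.45]
0.002 0 0.006 0 0.01 0 1; 0.004 0 0.014 0 0.03 0 1; 0.006 0 0.021 0 0.05 0 1; 0.009 0 0.029 0 0.06 0 1; 0.012 0 0.036 0 0.08 0 1; 0.016 0 0.043 0 0.09 0 1; 0.020 0 0.049 0 0.11 0 1; 0.025 0 0.056 0 0.13 0 1; 0.030 0 0.062 0 0.14 0 1; 0.035 0 0.068 0 0.16 0 1; 0.041 0 0.073 0 0.17 0 1; 0.047 0 0.078 0 0.19 0 1; 0.054 0 0.083 0 0.21 0 1; 0.060 0 0.087 0 0.22 0 1; 0.067 0 0.091 0 0.24 0 1; 0.075 0 0.095 0 0.26 0 1; 0.082 0 0.098 0 0.27 0 1; 0.090 0 0.100 0 0.29 0 1; 0.096 0 0.102 0 0.30 0 1; [ 9.62148569e-02 -2.44698384e-04  1.01917200e-01  4.77993545e-04
  3.01775621e-01  5.91131349e-04] [ 0.00074543 -0.00023564 -0.00144873  0.00056014 -0.00332436  0.00050969]
```

View pics/s24.png

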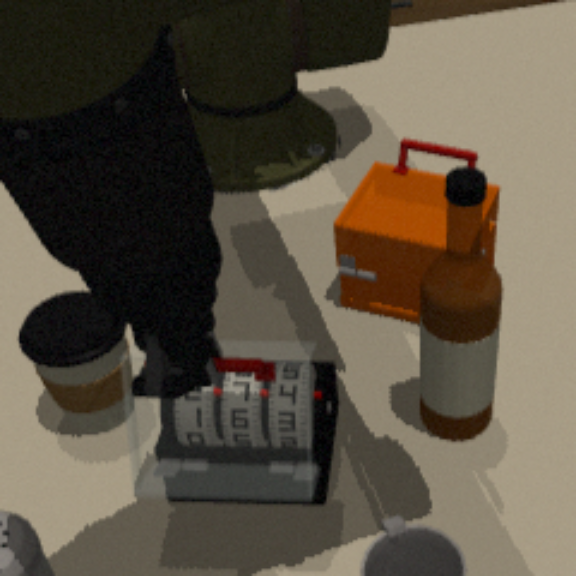

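Request:
{"method": "send_rows", "body": {"deltas": "0.002 0 0.006 0 0.01 0 1; 0.004 0 0.014 0 0.03 0 1; 0.006 0 0.021 0 0.05 0 1; 0.009 0 0.029 0 0.06 0 1; 0.012 0 0.036 0 0.08 0 1; 0.016 0 0.043 0 0.09 0 1; 0.020 0 0.049 0 0.11 0 1; 0.025 0 0.056 0 0.13 0 1; 0.030 0 0.062 0 0.14 0 1; 0.035 0 0.068 0 0.16 0 1; 0.041 0 0.073 0 0.17 0 1; 0.047 0 0.078 0 0.19 0 1; 0.054 0 0.083 0 0.21 0 1; 0.060 0 0.087 0 0.22 0 1; 0.067 0 0.091 0 0.24 0 1; 0.075 0 0.095 0 0.26 0 1; 0.082 0 0.098 0 0.27 0 1; 0.090 0 0.100 0 0.29 0 1; 0.090 0 0.100 0 0.29 0 1"}}

```text
time_s: 39.5
position: [0.4492, -0.0799, 0.0941]
orientation: [-1.992, 0.393, 2.021]
ft_force: [-4.1, -4.6, 1.1]
finger_gap: 0.0091
```

```bash
python3 - <<'E'
from h import *
stat()
im=ctrl.snapshot("scene"); cv2.imwrite("pics/s25.png",cv2.resize(im[60:300,100:340],None,fx=2.4,fy=2.4))
im=ctrl.snapshot("wrist"); cv2.imwrite("pics/w25.png",im)
E
```

```text
t 39.5 sign mm [-55.4  -0.9  94.1] F [-1.99 -5.79  1.08] gap 0.0091 q [ 0.26 -0.33 -0.43 -0.01 -1.49 -0.65]
```

View pics/s25.png

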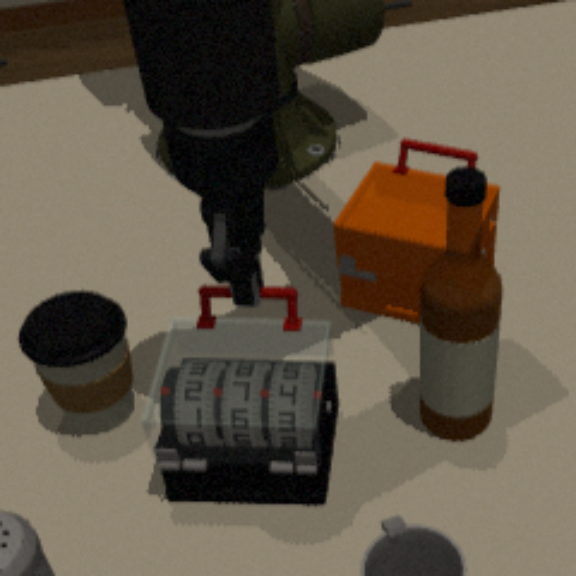

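View pics/w25.png

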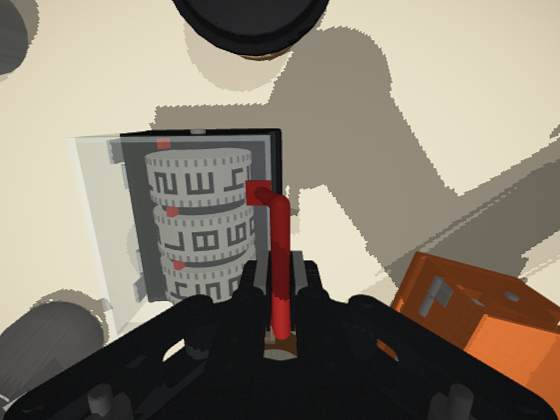

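Request:
{"method": "send_rows", "body": {"deltas": "0.004 0 0.002 0 0.01 0 1; 0.008 0 0.004 0 0.02 0 1; 0.008 0 0.004 0 0.02 0 0.6; 0.008 0 0.004 0 0.02 0 0.3; 0.008 0 0.004 0 0.02 0 0.3; -0.01 0 0.004 0 0.02 0 0.3; -0.06 0 0.004 0 0.02 0 0.3; -0.12 0 0.004 0 0.02 0 0.3; -0.14 0 0.004 0 0.02 0 0.3; -0.14 0 0.004 0 0.02 0 0.3"}}

```text
time_s: 40.85
position: [0.4487, -0.0794, 0.2375]
orientation: [-2.017, 0.396, 1.997]
ft_force: [0.3, -0.0, -0.6]
finger_gap: 0.0296
```

```bash
python3 - <<'E'
from h import *
stat()
im=ctrl.snapshot("scene"); cv2.imwrite("pics/s26.png",im)
im=ctrl.snapshot("wrist"); cv2.imwrite("pics/w26.png",im)
for c in ("scene","wrist"):
  for l in ("guard_bar","syrup_mid","takeaway_mid","pitcher_mid","shaker_mid"):
    for d in ctrl.pinpoint(c,l)[:2]: P=w(c,d["xyz"]);print(c,l,round(d["conf"],2),w2s(P).round(1),P.round(3))
show([row([-5,0,175],"drum")],1)
E
```

```text
t 40.85 sign mm [-56.1  -0.6 237.5] F [ 0.28  0.09 -0.64] gap 0.0296 q [ 0.27 -0.35 -0.18  0.   -1.73 -0.66]
scene guard_bar 0.76 [-286.6  147.3  129.7] [0.292 0.145 0.13 ]
scene guard_bar 0.67 [174.4 149.1  49.1] [ 0.719 -0.029  0.049]
scene syrup_mid 0.85 [-49.7 176.7 130.8] [0.522 0.082 0.131]
scene takeaway_mid 0.57 [ -42.4 -145.7   55.6] [ 0.406 -0.219  0.056]
scene pitcher_mid 0.75 [174.1 150.4  47.4] [ 0.719 -0.028  0.047]
scene shaker_mid 0.74 [ 178.8 -140.9   55.3] [ 0.612 -0.299  0.055]
wrist guard_bar 0.89 [-60.6  -2.3 129.2] [ 0.444 -0.079  0.129]
wrist guard_bar 0.59 [-282.3  144.3  127.5] [0.295 0.141 0.127]
wrist takeaway_mid 0.33 [-0.8 -2.4 -2.2] [ 0.499 -0.102 -0.002]
wrist pitcher_mid 0.96 [178.  154.3  49.8] [ 0.724 -0.025  0.05 ]
wrist shaker_mid 0.83 [ 178.3 -144.4   52.1] [ 0.611 -0.302  0.052]
0.0596 -0.0009 -0.0518 -1.5699 -0.0042 -0.0036 1
```

View pics/s26.png

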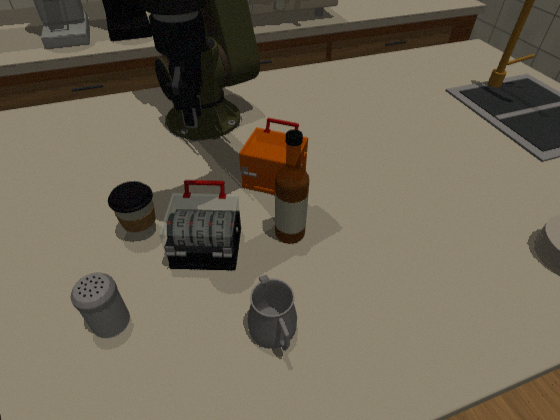

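View pics/w26.png

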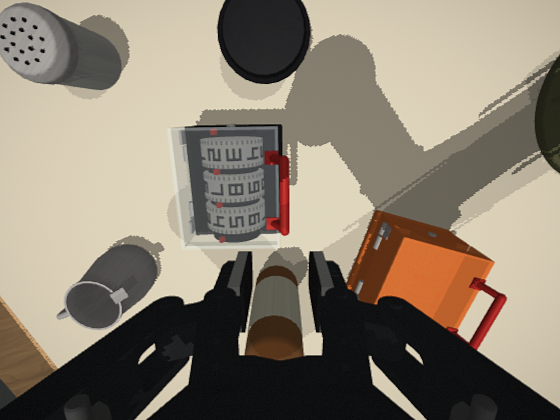

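```bash
python3 - <<'E'
from h import *
a=cv2.imread("pics/scene0.png").astype(int); b=cv2.imread("pics/s26.png").astype(int)
red=lambda i:(i[...,2]>110)&(i[...,1]<60)&(i[...,0]<60)
for i in (a,b):
    m=red(i)[170:200,175:235]; r,c=np.nonzero(m); print(m.sum(),r.mean()+170,c.mean()+175)
im=cv2.imread("pics/w26.png"); strips(im,"pics/st26.png")
stat()
E
```

```text
82 184.6829268292683 203.64634146341464
22 183.8181818181818 208.22727272727272
t 41.45 sign mm [-57.1  -1.  234.4] F [ 0.18 -0.03 -0.07] gap 0.0305 q [ 0.27 -0.35 -0.19  0.   -1.73 -0.66]
```

View pics/st26.png

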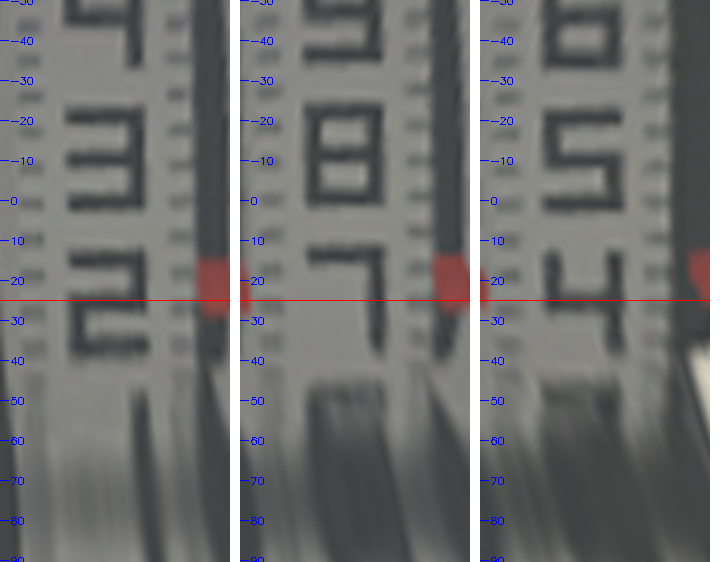

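Request:
{"method": "send_rows", "body": {"deltas": "-0.02 0 0.02 0 0 0 0; -0.04 0 0.04 0 0 0 0; -0.06 0 0.06 0 0 0 0; -0.06 0 0.06 0 0 0 0; -0.06 0 0.06 0 0 0 0; -0.06 0 0.06 0 0 0 0; -0.06 0 0.06 0 0 0 0; -0.06 0 0.06 0 0 0 0"}}

```text
time_s: 42.45
position: [0.3919, -0.0566, 0.2937]
orientation: [-2.012, 0.398, 2.003]
ft_force: [0.2, 0.1, -0.1]
finger_gap: 0.0427
```

```bash
python3 - <<'E'
from h import *
stat()
a=cv2.imread("pics/scene0.png"); b=ctrl.snapshot("scene"); cv2.imwrite("pics/s27.png",b)
for i in (a,b):
    i=i[165:205,170:240].astype(float); m=(i[...,2]>2.2*i[...,1])&(i[...,2]>40); r,c=np.nonzero(m); print(m.sum(),r.mean()+165,c.mean()+170,r.min()+165,r.max()+165,c.min()+170,c.max()+170)
cv2.imwrite("pics/cmp.png",np.hstack([cv2.resize(x[165:280,150:260],None,fx=3.4,fy=3.4,interpolation=cv2.INTER_CUBIC) for x in (a,b)]))
for l in ("guard_bar",):
  for d in ctrl.pinpoint("scene",l)[:3]: print(d["conf"],w2s(w("scene",d["xyz"])).round(1))
E
```

```text
t 42.45 sign mm [-117.3   -1.2  293.7] F [ 0.17  0.22 -0.14] gap 0.0427 q [ 0.38 -0.48 -0.17  0.   -1.88 -0.77]
276 186.59420289855072 203.80072463768116 180 198 183 225
302 186.25165562913907 202.90066225165563 180 198 183 225
0.93 [-62.1  -2.2 131.2]
0.74 [-288.4  146.1  127.6]
0.29 [ 16.3 -37.8  93.3]
```

View pics/cmp.png

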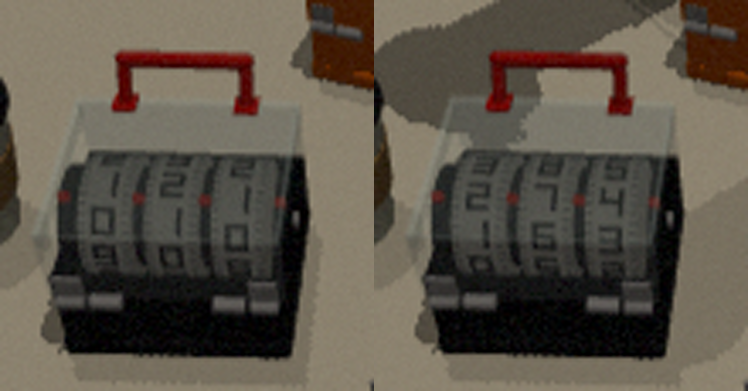

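The guard is shut: the bar's pixel box matches the first picture exactly (rows 180–198, columns 183–225). 2-7-4 stands at the red marks and the robot touches nothing, so I hand in.

```bash
python3 - <<'E'
from h import *
print(ctrl.close_job()); 
E
```

```text
the job is handed in; nothing more can be done
None
```

The job is handed in at about 42.5 s: the guard was swung fully open, the drums rolled to 2, 7 and 4, and the guard shut again. It reports no verdict.

**What I did:** I opened the black sign's guard by its bar. Then I rolled the three drums with the closed fingertips at about 5–7 N, trimmed tens and ones once, and closed the guard by its bar.

**Last checks:**
- **Numbers:** the best view, close to the reading direction, put hundreds +0.8°, tens −0.3° and ones +1.8° from the red marks. That is about 1 mm or less at the surface. The last scene picture reads 2-7-4 at the marks.
- **Guard:** the bar covers the same pixel box as in the first picture, rows 180–198 and columns 183–225. The networks put it within about 3 mm of its shut position.
- **Bystanders:** bottle, cup, pitcher and shaker were found again within the network scatter (about 7 mm at most), and all stand upright.
- **Force:** the highest I read at the end of any move was about 12 N at the wrist.

**What disagreed:**
- **Fingertips:** the shut fingertips sit about 37 mm above the reported TCP, seen in two cameras and confirmed by contact. My first close missed above the bar, and I corrected for it from then on.
- **Marks:** from the steep staff-side view the marks appear 3–5° off the digits. I put this down to parallax, since the marks seem to sit below the drum surface, and relied on the view along the reading direction.
- **Ones trim:** the trim moved the ones drum less than I commanded, and I left it at +1.8°.

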